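# Wedge spent batteries tight in a return case

### The arm

A 6-joint arm with a two-finger parallel gripper is mounted at the origin on the work surface. World frame = base frame: x ahead of the robot, y to its left, z up, the work surface at z = 0. Lengths are in m, angles in degrees, forces in N, time in s.
With the tool pointing down it reaches from about 0.3 to 0.775 m from the base axis. Payload 14.6 kg.
Tool frame: the origin (TCP) lies midway between the tips of the shut fingers; the grasp point (between the pads) lies 19 mm behind it; z points along the fingers, y is the direction in which the jaws open and shut (so a half turn about z gives the same grasp; the last joint's range is limited). The gripper opens to 85 mm and grips with 20 to 120 N. Pads are 22 mm wide; open, the fingers measure 114 mm over their backs; the gripper's body (76 mm by 85 mm) begins 54 mm behind the grasp point. The pads swing forward as they close: fully open they stand 13 mm farther back than shut.
Start: joints at [-75.779, 17.183, 87.147, -0, 75.671, -3.816], TCP at [0.17, -0.523, 0.231] pointing down, gripper open.
Joint ranges: [-173.82, 173.82], [-45.26, 126.66], [13.44, 144.39], [-59.66, 239.66], [0, 175.72], [-146.38, 146.38]. Speed limits (degrees/s): [127.2, 127.2, 147.25, 180, 180, 180].

### API

Orientations are given as a 3x3 rotation matrix whose columns are the frame's x, y, z axes.
In Python, from plant import bot gives the robot as it stands. The module is installed in compiled form; this text tells all that it offers.
- The arm moves only by the tool move_arm, never from a script. Its argument "series" is one flat list of numbers, 7 for each row, row after row: the turn, a rotation vector about the tool's x, y, z in rad, then the shift along the tool's x, y, z in mm, then the finger opening in mm, from 0 to 85.4. A call has 1 to 20 rows; each row is the pose to reach, as a shift and turn from the pose commanded when the call began, along the tool's axes at that moment; what a row does not reach only later rows make up. A row lasts 1/12 s, in which the tool goes at most 41.7 mm and 7.16 degrees, less where a joint would pass 70% of its speed; a pose out of reach is approached as far as the arm can. A call with a gripper value outside its range is refused whole. The fingers move at their own pace and stop on an object; "grip_force" is the grip in N (left out, the last holds). Time passes only in rows, so rows that repeat a pose let the fingers close. It gives the time, the measured TCP pose, the force and the opening at its end, in the units of the state.
- bot.sense(): the state, without advancing time (a new reading comes with each control period).
- bot.capture(name): name is "scene" or "top"; returns the picture (384x512x3 uint8, red, green, blue); there is no depth.
- bot.calibration(name): a dict with "K" (3x3 intrinsics, pixels), "R" (3x3) and "t" (3): a world point X has camera coordinates R X + t. Camera axes: x right, y down, z forward; pixel columns grow to the right and rows downward; lengths in m; the calibration is good to about 2 mm. A picture is of the moment at which its call begins. calibration takes no time and is no camera call.
- bot.job_done(): hands the job in, once; it reports no verdict.
The state is a dict: "t": time; "joint_positions": joint angles; "dq": joint speeds; "effort": joint torques, N m; "eef_pos": TCP position; "tool_rot": TCP orientation; "ft_force": force on the tool from outside, world axes, zero at the start; "ft_torque": the same for the moment, N m; "width": opening from 0.0 (shut) to 1.0 (fully open).
Only numpy, scipy, OpenCV 4.12 (cv2) and the standard library are available. Lean on these libraries where they do the work, as an engineer would, in place of code of your own. Each camera call takes 0.05 s, during which the arm holds its last target.

### The job

Pack the spent alarm batteries for return: take out the packer left in the timber case, stand every one of them upright in a row in the case's channel, starting at the plain head board, and fill up the row with the one packer of the right length, so that the wedge will jam between it and the bevelled cleat. Set the wedge loosely into that gap, thin end first, from the side where the gap is wider, then tap it in with the hammer until it stops advancing and sits tight. Lay the hammer back on its mat, leave the spare packers on the bench out of the case, do not hit the batteries with the hammer, and leave everything else where it is.

Things in the scene. Friction and masses are not known exactly. Their poses are not given: they have to be found in the camera images.
- case: Timber return case, firm on the bench. Base board 250 (x) x 96 (y) x 12 mm, on which the load stands; origin at the centre of its underside, z up, x along the case from the head board to the tail board. Two low side boards (14 thick, tops 38 mm over the bench) form a channel 68 mm wide (y -34 to +34) from the head board to x = +57; beyond that both sides are open.
- case_head (a point): Middle of the foot of the head board's inner face, at (-111, 0, 12) mm in the case's frame, axes as the case. The head board is plain and 58 mm high over the bench. The row of batteries starts against it.
- case_cleat (a point): Middle of the face of the bevelled hardwood cleat fixed at the tail end, at (89, 0, 32) mm in the case's frame, axes as the case; its top is 52 mm over the bench. The face slants 1 in 6 (case x = 89 - y/6, mm), so the gap in front of it narrows towards +y: the wedge goes in from the -y side.
- case_gap (a point): Point at (79, 0, 30) mm in the case's frame: middle of the 20 mm gap left in front of the cleat when batteries and right packer stand tight against the head board (the row then ends at case x = +69). The tight wedge's middle is about 3 to 8 mm on the -y side of this middle line. Set in 35 mm short of it, the wedge stands by itself on the base board with about 4 mm of play.
- wedge_mid (a point): Loose hardwood wedge lying on a flat side, 70 g: 110 mm long (its y, thin end to +y), 36 high (z), 12 thick at the thin end, 30.3 at the butt; one face straight (x = -10.5), the other slanting 1 in 6 (x = 10.5 - y/6) like the cleat. The point is half-way along and up, 10.5 mm from either face. When tight its butt end stands about 12 mm out beyond the base board.
- hammer_grip (a point): Soft-face hammer, 0.38 kg, 237 mm long, lying on the mat. The point is in the middle of the wooden handle (22 wide, 26 mm high, its middle 17 mm above what it lies on), 65 mm from the middle of the head, near the point of balance; x runs along the handle to the head, y along the head, z up.
- hammer_head (a point): Middle of the hammer's head: a cylinder of 34 mm diameter and 84 mm length along y, a black nylon face at each end (42 mm from this point). Horizontal taps of 10 to 20 N on the butt, at its half height, drive the wedge tight; until it bites it slides under 2 N.
- mat: Black rubber bench mat, 290 (x) x 110 (y) x 3 mm, where the hammer belongs; origin at the centre of its underside. Fixed.
- battery0_mid (a point): Sealed alarm battery, grey with a black lid, 32 (x) x 60 (y) x 70 (z) mm, about 0.34 kg, standing with its two small terminal tabs up (7 mm more, thin); this point is its centre, 35 mm up. Two to four batteries are present. In the case its 60 mm side goes across the channel, so that each takes 32 mm of the row.
- battery1_mid (a point): Sealed alarm battery, grey with a black lid, 32 (x) x 60 (y) x 70 (z) mm, about 0.34 kg, standing with its two small terminal tabs up (7 mm more, thin); this point is its centre, 35 mm up. Two to four batteries are present. In the case its 60 mm side goes across the channel, so that each takes 32 mm of the row.
- battery2_mid (a point): Sealed alarm battery, grey with a black lid, 32 (x) x 60 (y) x 70 (z) mm, about 0.34 kg, standing with its two small terminal tabs up (7 mm more, thin); this point is its centre, 35 mm up. Two to four batteries are present. In the case its 60 mm side goes across the channel, so that each takes 32 mm of the row.
- battery3_mid (a point): Sealed alarm battery, grey with a black lid, 32 (x) x 60 (y) x 70 (z) mm, about 0.34 kg, standing with its two small terminal tabs up (7 mm more, thin); this point is its centre, 35 mm up. Two to four batteries are present. In the case its 60 mm side goes across the channel, so that each takes 32 mm of the row.
- packer0_mid (a point): Timber packer, plain bar of 44 (y) x 50 (z, height) mm section and 52 mm long (x); the point is its centre, 25 mm up. The four packers differ only in length: 52, 68, 84 and 116 mm. Batteries and packer together must measure 180 mm in the row.
- packer1_mid (a point): Timber packer, plain bar of 44 (y) x 50 (z, height) mm section and 68 mm long (x); the point is its centre, 25 mm up. The four packers differ only in length: 52, 68, 84 and 116 mm. Batteries and packer together must measure 180 mm in the row. This one was left in the case's channel.
- packer2_mid (a point): Timber packer, plain bar of 44 (y) x 50 (z, height) mm section and 84 mm long (x); the point is its centre, 25 mm up. The four packers differ only in length: 52, 68, 84 and 116 mm. Batteries and packer together must measure 180 mm in the row.
- packer3_mid (a point): Timber packer, plain bar of 44 (y) x 50 (z, height) mm section and 116 mm long (x); the point is its centre, 25 mm up. The four packers differ only in length: 52, 68, 84 and 116 mm. Batteries and packer together must measure 180 mm in the row.
- tape: Roll of packing tape, 90 mm across, 46 high; not part of the job. Origin at the centre of its underside.
- rule: Tape measure, 66 x 64 x 34 mm; not part of the job. Origin at the centre of its underside.
- marker: Marker pen, 130 mm long; not part of the job. Origin at the centre of its underside.
- mug: White mug, 80 mm across; not part of the job. Origin at the centre of its underside.
- stapler: Stapler, 130 mm long; not part of the job. Origin at the centre of its underside.
- screwbox: Small carton of screws, 75 x 50 x 30 mm; not part of the job. Origin at the centre of its underside.

How it is judged:
By the outcome, as a careful person would: the job done as asked, in the order asked, and still so for the second after the job is handed in, with the robot touching nothing.
Of battery0, battery1, battery2, battery3 only 2 to 4 are there at a start; the rules pass over those that are not, and their reading is None.
At some moment in a run one of wedge, hammer, packer1 may be knocked a few centimetres aside while the robot is not near it.
It also fails if it takes over 210 s, if anything falls off the work surface, if the arm or the gripper's body presses on something with over 40 N, if the wrist force passes 120 N, or if a joint passes its speed limit or range.

## Working session

There is one attempt and no reset: what is moved stays moved. The work goes in short steps, Python scripts to look and compute and a tool call to move; the robot and the scene stay as the last step left them, time stands still between calls to the robot, and variables do not carry over. Pictures are saved under pics/ and viewed, and the job is handed in when it is done.

Besides the shell and the picture viewer there is one more tool, called after ">>>" as a command line: name --argument value ..., lists and objects as JSON in quotes. move_arm: Moves the arm, as the interface text tells. Its arguments: {"type":"object","properties":{"series":{"type":"array"},"grip_force":{"type":"number"}},"required":["series"]}

```bash
mkdir -p pics; python3 - <<'E'
from plant import bot
import cv2,numpy as np
np.set_printoptions(precision=4,suppress=True)
for n in ["scene","top"]:
    im=bot.capture(n); cv2.imwrite(f"pics/{n}0.png",cv2.resize(im[:,:,::-1],(768,576),interpolation=cv2.INTER_CUBIC))
    np.save(f"pics/{n}0.npy",im)
    c=bot.calibration(n); print(n,c['K'],c['R'],c['t'], -np.array(c['R']).T@c['t'])
print(bot.sense())
E
```

```text
scene [[492.1496   0.     257.0155]
 [  0.     492.1496 194.925 ]
 [  0.       0.       1.    ]] [[ 0.5649  0.8248  0.0232]
 [ 0.5371 -0.3463 -0.7692]
 [-0.6264  0.447  -0.6386]] [-0.3419 -0.2681  1.8114] [ 1.4718 -0.6205  0.9585]
top [[428.1976   0.     254.1153]
 [  0.     428.1976 194.4232]
 [  0.       0.       1.    ]] [[ 0.0206 -0.9996  0.02  ]
 [-0.9807 -0.0241 -0.1939]
 [ 0.1943 -0.0156 -0.9808]] [-0.0407  0.6226  1.2682] [ 0.365  -0.0059  1.3654]
{'t': 0.1, 'joint_positions': array([-75.7806,  17.2129,  87.1757,   0.    ,  75.6706,  -3.8161]), 'dq': array([-0.0314, -0.1235, -0.0755, -0.0421, -0.0668,  0.1008]), 'effort': array([  0.0017, -54.4376, -36.2371,  -0.0001,   0.003 ,   0.    ]), 'eef_pos': array([ 0.1702, -0.5228,  0.2308]), 'tool_rot': array([[ 0.9509,  0.3096, -0.0003],
       [ 0.3096, -0.9509,  0.001 ],
       [ 0.0001, -0.001 , -1.    ]]), 'ft_force': array([ 0.1637, -0.1533,  0.1416]), 'ft_torque': array([-0.0021,  0.0295, -0.0055]), 'width': 1.0012960555613204}
```

View pics/top0.png

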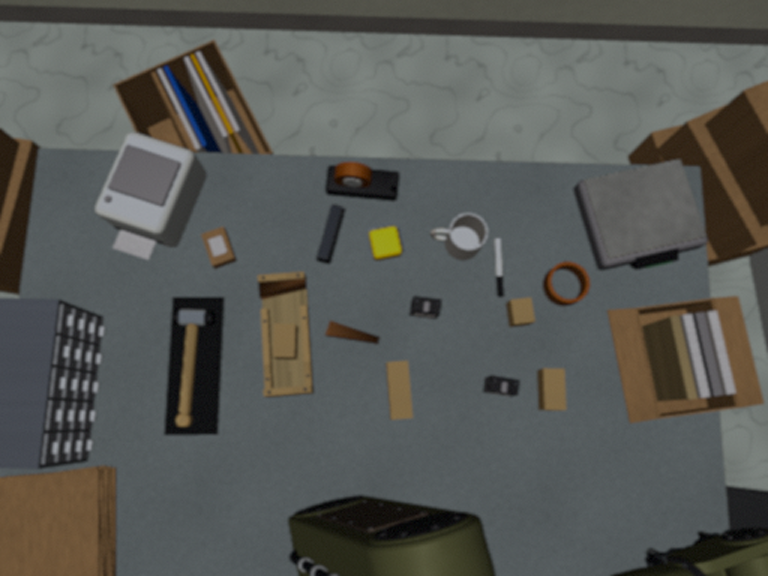

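View pics/scene0.png

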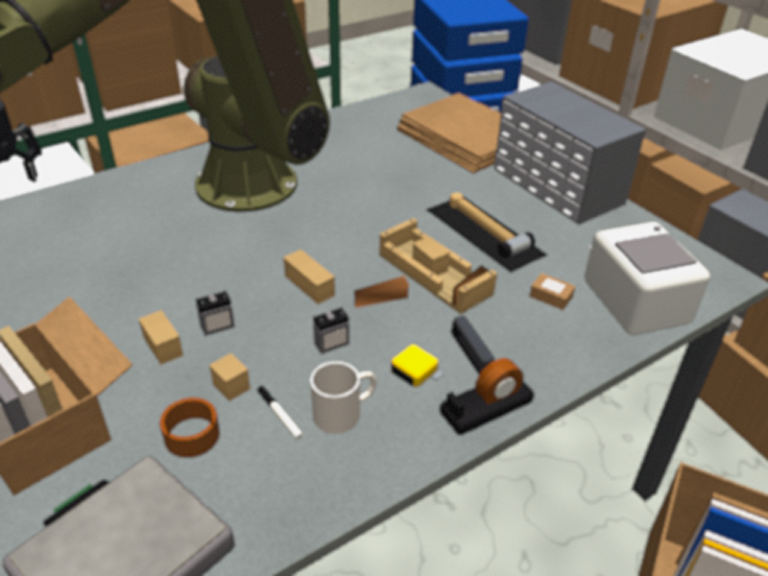

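```bash
cat > h.py <<'E'
import numpy as np,cv2
from plant import bot
np.set_printoptions(precision=4,suppress=True)
C={n:{k:np.array(v,float) for k,v in bot.calibration(n).items()} for n in("scene","top")}
def ray(n,u,v):
    c=C[n];d=c['R'].T@(np.linalg.inv(c['K'])@np.array([u,v,1.]));o=-c['R'].T@c['t'];return o,d
def onz(n,u,v,z):
    o,d=ray(n,u,v);return (o+d*(z-o[2])/d[2])
def proj(n,X):
    c=C[n];p=c['K']@(c['R']@np.array(X,float)+c['t']);return p[:2]/p[2]
def tri(ut,us):
    A=[];b=[]
    for n,u in(("top",ut),("scene",us)):
        o,d=ray(n,*u);d/=np.linalg.norm(d);P=np.eye(3)-np.outer(d,d);A.append(P);b.append(P@o)
    return np.linalg.lstsq(np.vstack(A),np.hstack(b),rcond=None)[0]
def crop(n,tag,x0,y0,w,h,s,im=None,grid=True):
    if im is None: im=bot.capture(n);np.save(f"pics/{tag}.npy",im)
    c=cv2.resize(im[y0:y0+h,x0:x0+w,::-1],None,fx=s,fy=s,interpolation=cv2.INTER_CUBIC)
    if grid:
        for x in range((x0+9)//10*10,x0+w,10):
            cv2.line(c,(int((x-x0+.5)*s),0),(int((x-x0+.5)*s),5 if x%50 else 14),(0,255,0),1)
            if x%20==0: cv2.putText(c,str(x),(int((x-x0+.5)*s),16),0,.35,(0,255,255),1)
        for y in range((y0+9)//10*10,y0+h,10):
            cv2.line(c,(0,int((y-y0+.5)*s)),(5,int((y-y0+.5)*s)),(0,255,0),1)
            if y%20==0: cv2.putText(c,str(y),(6,int((y-y0+.5)*s)),0,.35,(0,255,255),1)
    cv2.imwrite(f"pics/{tag}.png",c)
E
python3 - <<'E'
from h import *
t=np.load('pics/top0.npy');s=np.load('pics/scene0.npy')
crop("top","t0a",105,170,190,125,4,im=t)
crop("top","t0b",210,170,190,125,4,im=t)
crop("scene","s0a",80,110,270,180,2.9,im=s)
E
```

```text
(no output)
```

View pics/t0a.png

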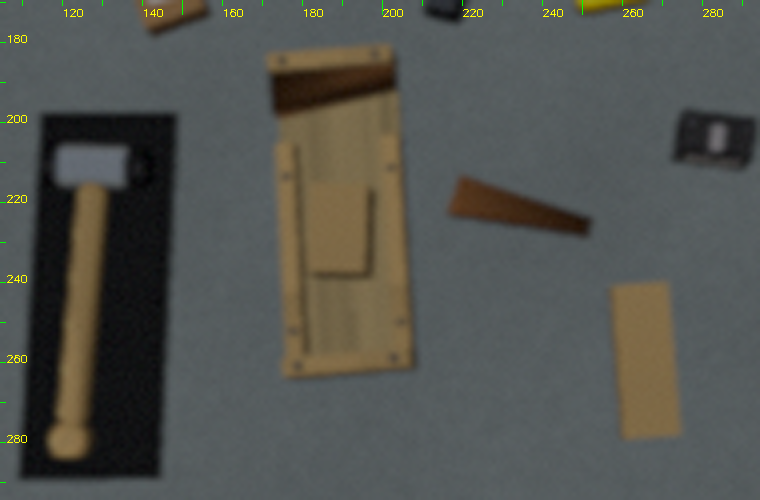

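View pics/t0b.png

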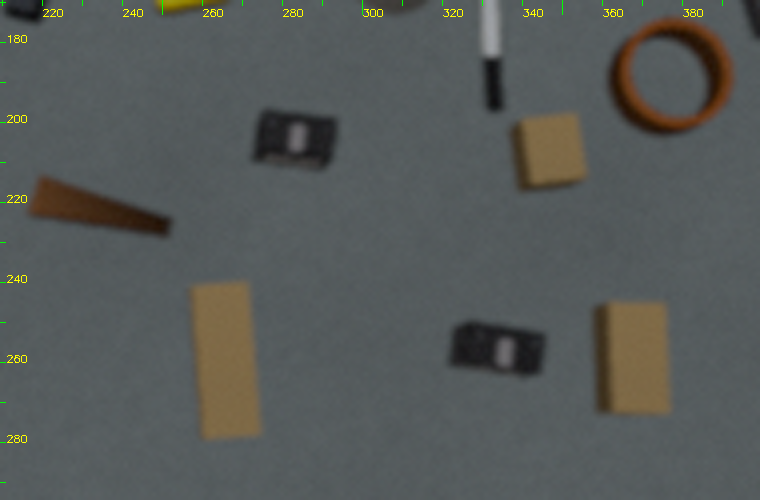

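View pics/s0a.png

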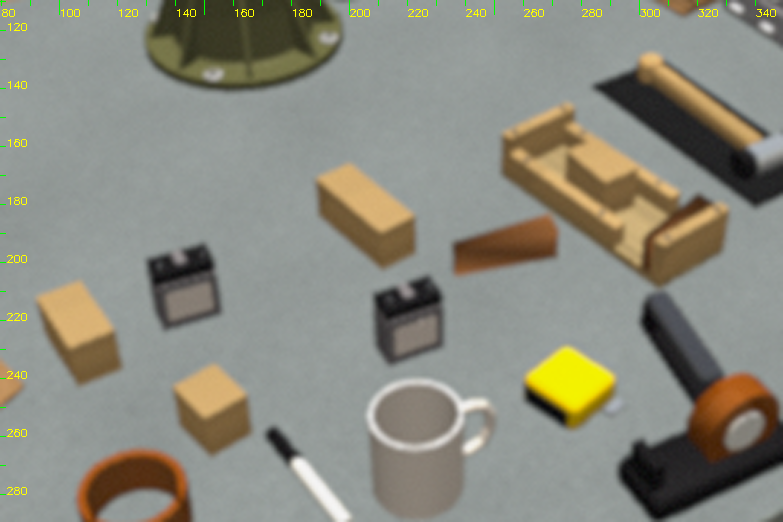

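```bash
cat > m.py <<'E'
from h import *
t=np.load('pics/top0.npy')
S=4
def up(im): return cv2.resize(im,None,fx=S,fy=S,interpolation=cv2.INTER_CUBIC)
def px(p): return (np.array(p,float)+.5)/S-.5
def comp(mask,u,v,r=3):
    n,l,st,c=cv2.connectedComponentsWithStats(mask.astype(np.uint8))
    k=l[int((v+.5)*S),int((u+.5)*S)];return (l==k).astype(np.uint8) if k else None
def rect(m,z,name,n="top"):
    cs,_=cv2.findContours(m,cv2.RETR_EXTERNAL,cv2.CHAIN_APPROX_NONE);c=max(cs,key=cv2.contourArea)
    w=np.array([onz(n,*px(q[0]),z)[:2]*1000 for q in c],np.float32)
    (cx,cy),(a,b),ang=cv2.minAreaRect(w)
    if a<b:a,b,ang=b,a,ang-90
    ang=(ang+90)%180-90
    print(name,"c",round(cx,1),round(cy,1),"size",round(a,1),round(b,1),"long-axis yaw",round(ang,1));return w
E
python3 - <<'E'
from m import *
T=up(t);H=cv2.cvtColor(T,cv2.COLOR_RGB2HSV).astype(int)
for n,u,v in[("p116",265,260),("p116edge",258,260),("p68",183,230),("p84",365,258),("p84side",357,258),("p52",346,207),("base",185,250),("board",174,240),("bat",282,204),("batfront",275,210),("wedge",225,220),("wedgethin",245,226),("bench",240,180),("hhandle",120,240),("headmetal",120,211),("mat",140,260),("cleat",180,192),("nyl",137,211)]:
    print(n,t[v,u],H[int((v+.5)*S),int((u+.5)*S)])
E
```

```text
p116 [126 105  69] [ 19 115 126]
p116edge [93 90 81] [22 41 94]
p68 [127 106  71] [ 19 112 127]
p84 [127 105  71] [ 18 112 127]
p84side [82 85 86] [100   9  84]
p52 [125 106  71] [ 19 110 125]
base [110  97  69] [ 20  95 110]
board [93 94 92] [30 11 95]
bat [76 74 76] [150   6  81]
batfront [58 61 61] [90 12 65]
wedge [76 50 28] [ 14 161  76]
wedgethin [44 26 15] [ 11 162  44]
bench [86 93 94] [94 22 94]
hhandle [19 19 18] [20 35 22]
headmetal [ 96 102 109] [106  30 111]
mat [15 15 17] [120  16  16]
cleat [44 27 14] [ 13 170  45]
nyl [30 28 30] [150  18  28]
```

```bash
python3 - <<'E'
from m import *
T=up(t);H=cv2.cvtColor(T,cv2.COLOR_RGB2HSV).astype(int)
top=(H[...,1]>68)&(H[...,2]>100)
rect(comp(top,265,260),.05,"p116");rect(comp(top,365,258),.05,"p84");rect(comp(top,346,207),.05,"p52")
w=rect(comp(H[...,1]>85,225,220),.036,"wedge")
dark=(H[...,2]<55)
k=np.ones((9,9),np.uint8)
for u,v,n in((282,204,"b0"),(338,255,"b1")):
    d=np.zeros(dark.shape,np.uint8);y,x=v*S,u*S;d[y-50:y+50,x-60:x+70]=dark[y-50:y+50,x-60:x+70]
    d=cv2.morphologyEx(d,cv2.MORPH_CLOSE,np.ones((25,25),np.uint8));rect(d,.07,n)
rect(comp((H[...,2]<60),140,260),.003,"mat")
rect(comp((H[...,1]>68)&(H[...,2]>70),126,240),.02,"handle")
# case outline
rect(comp((H[...,1]>45),174,268-10) if comp((H[...,1]>45),176,258) is None else comp((H[...,1]>45),176,258),.038,"case z38")
# manual corner rays (native px)
P=lambda n,u,v,z: print(n,onz("top",u,v,z)*1000)
P("headmetal c",120,211,.02)
E
```

```text
p116 c 424.7 -66.5 size 115.1 44.5 long-axis yaw 5.8
p84 c 433.1 -382.9 size 83.9 43.9 long-axis yaw 0.5
p52 c 594.0 -321.4 size 51.2 44.0 long-axis yaw 7.9
wedge c 534.6 33.3 size 105.7 29.5 long-axis yaw 72.8
b0 c 592.6 -116.9 size 60.3 38.8 long-axis yaw 85.2
b1 c 436.7 -270.5 size 67.6 33.6 long-axis yaw 83.4
mat c 470.2 362.5 size 287.9 109.9 long-axis yaw 1.2
handle c 447.8 374.0 size 211.6 31.6 long-axis yaw 0.3
case z38 c 537.0 172.2 size 257.5 102.8 long-axis yaw 6.1
headmetal c [567.7625 395.2785  20.    ]
```

```bash
python3 - <<'E'
from m import *
T=up(t);g=cv2.cvtColor(T,cv2.COLOR_RGB2HSV).astype(float)
sat=g[...,1];val=g[...,2]
def prof(row,lo,hi,ch):
    y=int((row+.5)*S);return [(round(float(px(x)),2),int(ch[y,x])) for x in range(lo*S,hi*S,2)]
for r in(215,235,252):
    print(r,"L val",prof(r,168,186,val)); print(r,"L sat",[b for a,b in prof(r,168,186,sat)])
    print(r,"R",prof(r,192,212,val));print([b for a,b in prof(r,192,212,sat)])
E
```

```text
215 L val [(167.62, 97), (168.12, 96), (168.62, 95), (169.12, 95), (169.62, 96), (170.12, 96), (170.62, 95), (171.12, 95), (171.62, 96), (172.12, 96), (172.62, 98), (173.12, 103), (173.62, 109), (174.12, 116), (174.62, 120), (175.12, 123), (175.62, 124), (176.12, 125), (176.62, 126), (177.12, 123), (177.62, 117), (178.12, 108), (178.62, 100), (179.12, 95), (179.62, 98), (180.12, 104), (180.62, 110), (181.12, 115), (181.62, 118), (182.12, 119), (182.62, 119), (183.12, 119), (183.62, 119), (184.12, 119), (184.62, 120), (185.12, 120)]
215 L sat [24, 21, 21, 24, 24, 21, 24, 24, 24, 13, 8, 27, 49, 75, 91, 102, 105, 108, 107, 110, 111, 111, 112, 107, 101, 96, 95, 98, 97, 99, 101, 103, 103, 105, 108, 108]
215 R [(191.62, 123), (192.12, 122), (192.62, 122), (193.12, 123), (193.62, 124), (194.12, 124), (194.62, 125), (195.12, 124), (195.62, 121), (196.12, 118), (196.62, 116), (197.12, 115), (197.62, 115), (198.12, 117), (198.62, 120), (199.12, 124), (199.62, 125), (200.12, 128), (200.62, 129), (201.12, 132), (201.62, 133), (202.12, 134), (202.62, 135), (203.12, 131), (203.62, 125), (204.12, 1
[... 2620 characters left out ...]
193.62, 113), (194.12, 117), (194.62, 119), (195.12, 122), (195.62, 123), (196.12, 124), (196.62, 124), (197.12, 123), (197.62, 122), (198.12, 121), (198.62, 122), (199.12, 122), (199.62, 122), (200.12, 122), (200.62, 121), (201.12, 121), (201.62, 122), (202.12, 123), (202.62, 123), (203.12, 124), (203.62, 125), (204.12, 125), (204.62, 125), (205.12, 124), (205.62, 124), (206.12, 119), (206.62, 110), (207.12, 97), (207.62, 85), (208.12, 77), (208.62, 80), (209.12, 88), (209.62, 92), (210.12, 94), (210.62, 93), (211.12, 92)]
[97, 95, 94, 94, 95, 94, 92, 92, 93, 95, 97, 95, 96, 95, 94, 94, 94, 94, 93, 95, 96, 100, 104, 107, 110, 112, 110, 111, 115, 116, 114, 97, 69, 23, 13, 26, 28, 27, 25, 22]
```

```bash
python3 - <<'E'
from h import *
t=np.load('pics/top0.npy');s=np.load('pics/scene0.npy')
crop("top","t0c",162,172,60,100,7.6,im=np.clip(t.astype(int)*1.7,0,255).astype(np.uint8))
crop("scene","s0c",245,140,95,75,8,im=np.clip(s.astype(int)*1.3,0,255).astype(np.uint8))
E
```

```text
(no output)
```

View pics/t0c.png

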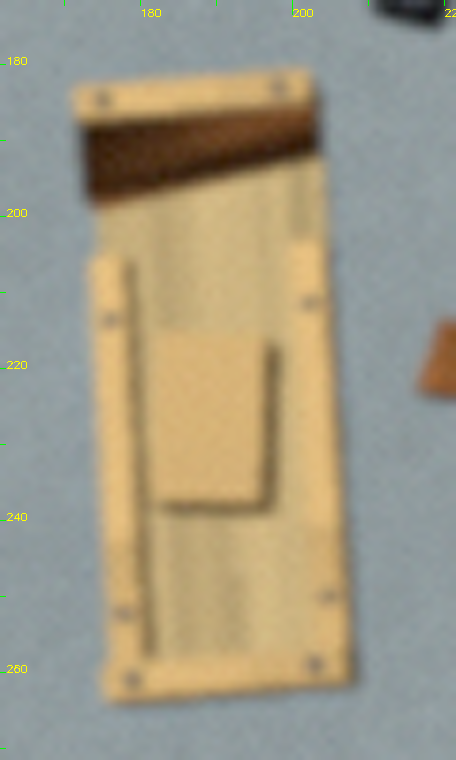

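View pics/s0c.png

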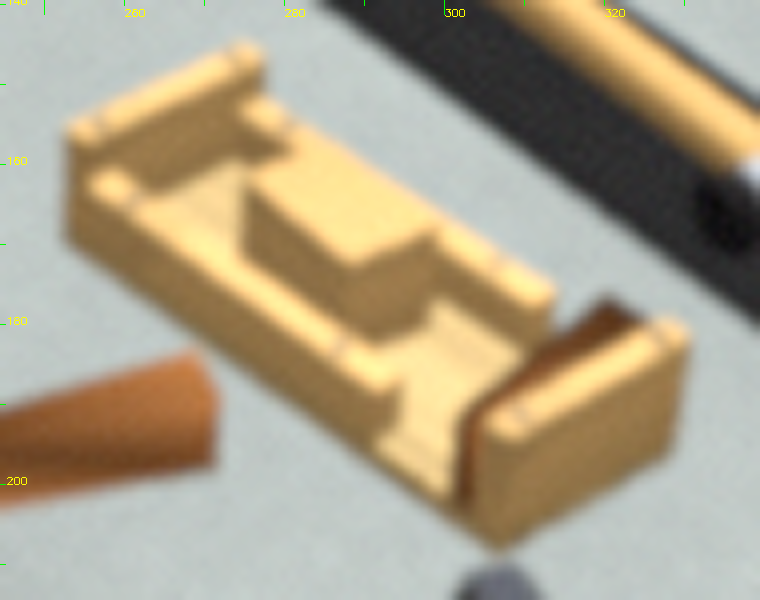

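```bash
python3 - <<'E'
from h import *
L=np.array([onz("top",u,v,.038)[:2]*1000 for u,v in((173.6,215),(174.6,235),(175.6,252))])
R=np.array([onz("top",u,v,.038)[:2]*1000 for u,v in((204.6,215),(206.2,235),(207.2,252))])
print(L,R)
print("yaw",[np.degrees(np.arctan(np.polyfit(A[:,0],A[:,1],1)[0])) for A in(L,R)])
# head board top edges z.058: outer corners ; inner edge
for n,u,v in(("out L",174.4,263.8),("out R",207,261.5),("in L",176,258.7),("in R",205,257.3)): print(n,onz("top",u,v,.058)*1000)
# scene : corners
for n,u,v,z in(("side-front corner L scene base z0",252,169.5,0),("tail corner base",305.5,208,0),("tail base far",328,197,0),("head top far",275.5,145,.058),("head top near",252.5,155.5,.058),("side end -y top inner",292,187.5,.038)): print(n,onz("scene",u,v,z)*1000)
# cleat lower/upper edges top view
for n,u,v in(("cleat faceL top",172.3,198.5),("cleat face R",202.5,192)): print(n,onz("top",u,v,.052)*1000,onz("top",u,v,.012)*1000)
for n,u,v in(("tail out L",170,183.5),("R",201.5,181)): print(n,onz("top",u,v,.058)*1000)
E
```

```text
[[556.3972 222.7769]
 [494.114  216.1437]
 [442.0567 210.1401]] [[558.671  126.3211]
 [496.3194 118.6932]
 [444.1693 113.4197]]
yaw [np.float64(6.299341485842362), np.float64(6.44625142283222)]
out L [405.6394 208.5049  58.    ]
out R [414.5618 111.0351  58.    ]
in L [420.901  204.5616  58.    ]
in R [426.9583 117.5835  58.    ]
side-front corner L scene base z0 [416.0796 109.7608  -0.    ]
tail corner base [659.7025 136.9734   0.    ]
tail base far [657.2392 226.8498  -0.    ]
head top far [410.5323 204.9593  58.    ]
head top near [419.3853 108.2794  58.    ]
side end -y top inner [596.9936 131.401   38.    ]
cleat faceL top [606.0318 227.3413  52.    ] [613.3728 234.4443  12.    ]
cleat face R [628.9515 134.5869  52.    ] [636.9906 138.865   12.    ]
tail out L [652.2617 236.1502  58.    ]
R [662.7147 138.6024  58.    ]
```

```bash
python3 - <<'E'
from h import *
t=np.clip(np.load('pics/top0.npy').astype(int)*1.7,0,255).astype(np.uint8);s=np.load('pics/scene0.npy')
def mk(im,x,y,w=40,h=34,sc=9):
    crop("top","tmp",x,y,w,h,sc,im=im);return cv2.imread("pics/tmp.png")
A=np.vstack([np.hstack([mk(t,264,188),mk(t,316,240)]),np.hstack([mk(s,196,198),mk(s,122,188)])])
print(A.shape);cv2.imwrite("pics/bat.png",A)
E
```

```text
(612, 720, 3)
```

View pics/bat.png

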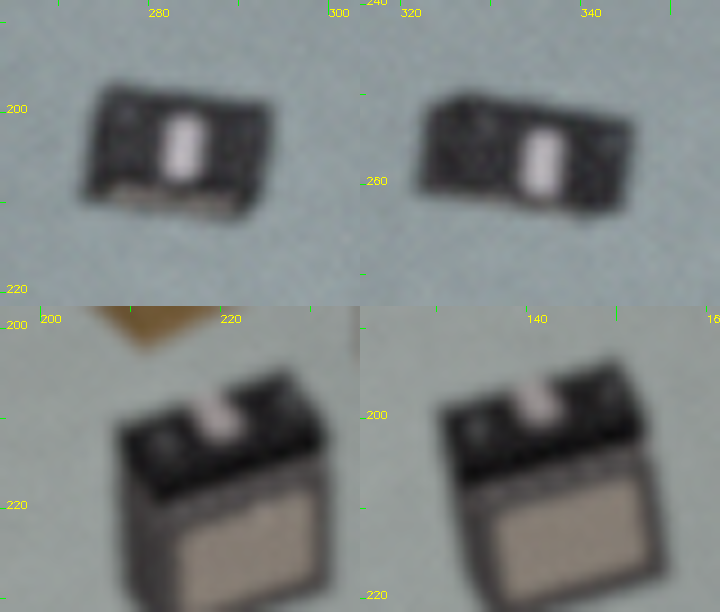

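```bash
python3 - <<'E'
from h import *
for n,a,b,e in(("b0",(283.8,203.8),(219.6,210),((275.2,196.9),(293.7,198.8))),("b1",(335.8,257.6),(141.3,198.2),((327.2,249.8),(345.7,253.1)))):
    print(n,tri(a,b)*1000,onz("top",*a,.07)*1000,onz("scene",*b,.07)*1000)
    p,q=[onz("top",*x,.07)*1000 for x in e];print(p,q,np.degrees(np.arctan2(*(p-q)[[1,0]])), np.linalg.norm(p-q), "ctr",(p+q)/2)
# scene lid edges front: b0 (160,500)->(322,437); b1 (465,482)->(645,440)
def sc(x0,y0,x,y): return (x0+x/9-.5,y0+y/9-.5)
for n,c in(("b0",[sc(196,198,x,y) for x,y in((160,194),(325,131),(292,68),(122,124))]),("b1",[sc(122,188,x-360,y) for x,y in((465,178),(645,134),(622,55),(443,100))])):
    P=np.array([onz("scene",*x,.07)*1000 for x in c]);print(n,P[:,:2],P.mean(0))
E
```

```text
b0 [ 595.0254 -118.6618   66.8453] [ 594.4846 -118.3558   70.    ] [ 598.1101 -120.4697   70.    ]
[615.4441 -91.6448  70.    ] [ 610.8737 -148.8151   70.    ] 85.42925200380996 57.352693147133394 ctr [ 613.1589 -120.2299   70.    ]
b1 [ 434.2364 -276.4948   67.243 ] [ 433.9757 -276.1663   70.    ] [ 437.6124 -277.3389   70.    ]
[ 456.7405 -250.5023   70.    ] [ 448.072  -306.3568   70.    ] 81.17821982024577 56.52309520805246 ctr [ 452.4063 -278.4296   70.    ]
b0 [[ 620.16   -153.3438]
 [ 622.9474  -97.5524]
 [ 592.9579  -90.6182]
 [ 587.1012 -147.0995]] [ 605.7916 -122.1535   70.    ]
b1 [[ 461.0793 -311.6685]
 [ 471.7371 -257.5025]
 [ 433.2107 -247.1861]
 [ 423.4501 -302.5559]] [ 447.3693 -279.7282   70.    ]
```

```bash
cat > mv.py <<'E'
from h import *
CC=np.array([534.5,172.0]);CY=6.3
def case(x,y,z=0):
    a=np.radians(CY);return np.array([CC[0]+x*np.cos(a)-y*np.sin(a),CC[1]+x*np.sin(a)+y*np.cos(a),z])
def plan(wps):
    """wps: list of (x,y,z mm, phi deg)"""
    s=bot.sense();R=np.array(s['tool_rot']);p=np.array(s['eef_pos'])*1000
    ph0=np.degrees(np.arctan2(R[1,0],R[0,0]))
    print("t",round(s['t'],2),"at",p,"phi",round(ph0,2),"tilt z",R[:,2],"w",round(s['width']*85.4,1),"F",s['ft_force'])
    q=s['joint_positions'];print("j",q)
    prev=p;pp=ph0
    from scipy.spatial.transform import Rotation as Ro
    for x,y,z,ph in wps:
        tgt=np.array([x,y,z],float);a=np.radians(ph)
        Rt=np.array([[np.cos(a),np.sin(a),0],[np.sin(a),-np.cos(a),0],[0,0,-1]])
        rv=Ro.from_matrix(R.T@Rt).as_rotvec();sh=R.T@(tgt-p)
        n=max(np.linalg.norm(tgt-prev)/41.7,abs(ph-pp)/7.16)
        print("  rows>=%.1f"%n,np.round(rv,3),np.round(sh,1));prev=tgt;pp=ph
E
python3 - <<'E'
from mv import *
P=onz("top",189.1,226.3,.062)*1000;print(P, case(0,0))
a=np.radians(CY);d=P[:2]-CC;print("case xy",d@[np.cos(a),np.sin(a)],d@[-np.sin(a),np.cos(a)])
# wedge crop lines etc later
plan([(P[0],P[1],150,6.3),(P[0],P[1],42,6.3)])
E
```

```text
[519.2923 169.5828  62.    ] [534.5 172.    0. ]
case xy -15.381085547278056 -0.7338128723120155
t 0.1 at [ 170.2291 -522.7793  230.7807] phi 18.04 tilt z [-0.0003  0.001  -1.    ] w 85.5 F [ 0.1637 -0.1533  0.1416]
j [-75.7806  17.2129  87.1757   0.      75.6706  -3.8161]
  rows>=18.7 [-0.001  0.     0.205] [ 546.3 -550.2   81.4]
  rows>=2.6 [-0.001  0.     0.205] [ 546.3 -550.1  189.4]
```

>>> move_arm --series '[0, 0, 0.21, 546, -550, 60, 85, 0, 0, 0.21, 546, -550, 60, 85, 0, 0, 0.21, 546, -550, 60, 85, 0, 0, 0.21, 546, -550, 60, 85, 0, 0, 0.21, 546, -550, 60, 85, 0, 0, 0.21, 546, -550, 60, 85, 0, 0, 0.21, 546, -550, 60, 85, 0, 0, 0.21, 546, -550, 60, 85, 0, 0, 0.21, 546, -550, 60, 85, 0, 0, 0.21, 546, -550, 60, 85, 0, 0, 0.21, 546, -550, 60, 85, 0, 0, 0.21, 546, -550, 60, 85, 0, 0, 0.21, 546, -550, 60, 85, 0, 0, 0.21, 546, -550, 60, 85, 0, 0, 0.21, 546, -550, 60, 85, 0, 0, 0.21, 546, -550, 60, 85, 0, 0, 0.21, 546, -550, 60, 85, 0, 0, 0.21, 546, -550, 60, 85, 0, 0, 0.21, 546, -550, 60, 85, 0, 0, 0.21, 546, -550, 60, 85]' --grip_force 50

```text
t: 1.77
eef_pos: [0.5199, 0.1729, 0.17]
tool_rot: [[0.994, 0.108, -0.001], [0.108, -0.994, 0.0], [-0.001, -0.0, -1.0]]
ft_force: [-0.5, -1.0, -0.6]
width: 0.996
```

```bash
python3 - <<'E'
from mv import *
t=bot.capture("top");np.save("pics/t1.npy",t)
crop("top","t1",162,172,80,100,6,im=np.clip(t.astype(int)*1.7,0,255).astype(np.uint8))
crop("scene","s1",200,80,170,130,4.5)
plan([(519,169.6,42,5)])
E
```

```text
t 1.87 at [518.8545 169.6011 170.4603] phi 6.09 tilt z [-0.0015 -0.0005 -1.    ] w 84.5 F [-0.5896 -0.9271  0.2581]
j [14.2591 19.9796 91.8845 -0.0055 68.2247 98.1662]
  rows>=3.1 [0.    0.002 0.019] [  0.3  -0.  128.5]
```

View pics/s1.png

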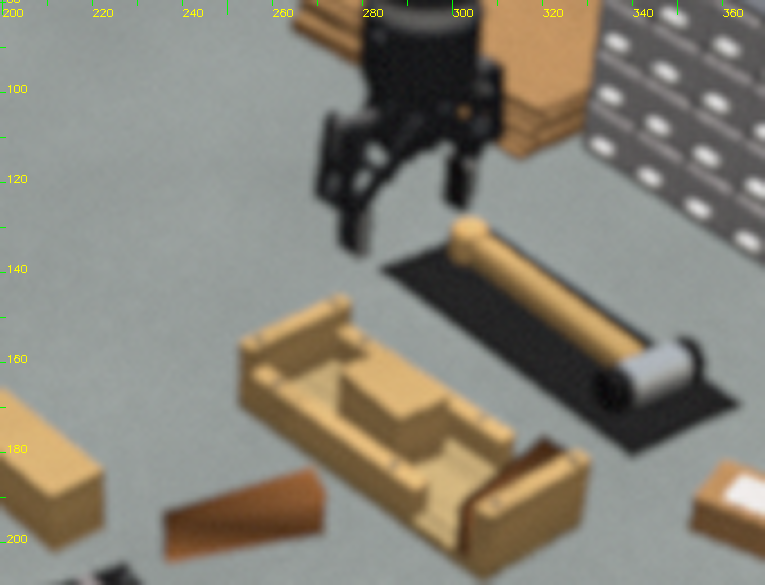

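>>> move_arm --series '[0, 0, 0.02, 0, 0, 60, 85, 0, 0, 0.02, 0, 0, 100, 85, 0, 0, 0.02, 0, 0, 128, 85, 0, 0, 0.02, 0, 0, 129, 85, 0, 0, 0.02, 0, 0, 129, 30, 0, 0, 0.02, 0, 0, 129, 30, 0, 0, 0.02, 0, 0, 129, 30, 0, 0, 0.02, 0, 0, 129, 30, 0, 0, 0.02, 0, 0, 129, 30, 0, 0, 0.02, 0, 0, 129, 30, 0, 0, 0.02, 0, 0, 129, 30, 0, 0, 0.02, 0, 0, 120, 30, 0, 0, 0.02, 0, 0, 90, 30, 0, 0, 0.02, 0, 0, 50, 30, 0, 0, 0.02, 0, 0, 20, 30, 0, 0, 0.02, 0, 0, 20, 30]'

```text
t: 3.2
eef_pos: [0.5216, 0.1697, 0.1594]
tool_rot: [[0.996, 0.085, 0.011], [0.085, -0.996, 0.003], [0.011, -0.002, -1.0]]
ft_force: [0.6, 0.6, -1.1]
width: 0.507
```

```bash
python3 - <<'E'
from mv import *
crop("scene","s2",200,80,170,130,4.5)
plan([(400,-170,150,0),(400,-170,35,0)])
E
```

```text
t 3.25 at [520.6441 169.45   156.105 ] phi 4.86 tilt z [ 0.0077  0.002  -1.    ] w 43.2 F [ 0.0166 -0.6079 -2.9784]
j [14.195  20.8175 92.8078  0.0006 65.9205 99.3317]
  rows>=8.6 [-0.002 -0.008  0.085] [-149.   328.     4.5]
  rows>=2.8 [-0.002 -0.008  0.085] [-149.9  328.2  119.5]
```

View pics/s2.png

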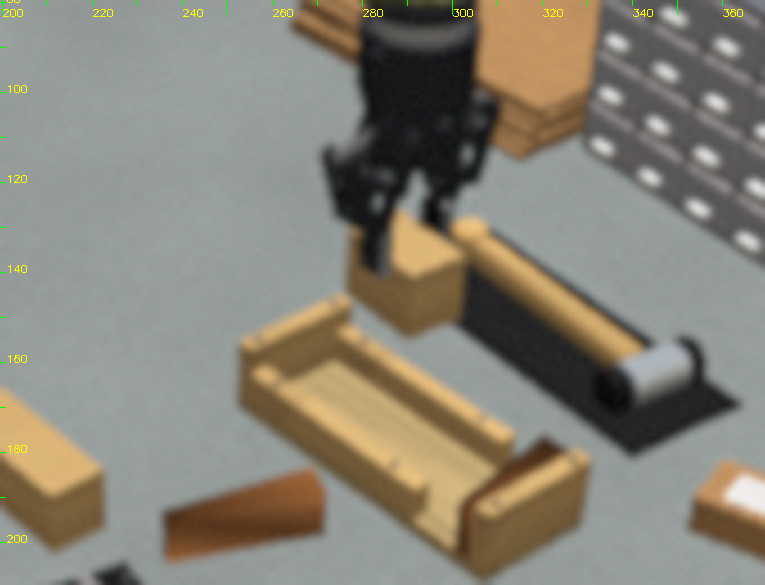

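>>> move_arm --series '[0, 0, 0.08, -150, 328, 0, 30, 0, 0, 0.08, -150, 328, 0, 30, 0, 0, 0.08, -150, 328, 0, 30, 0, 0, 0.08, -150, 328, 0, 30, 0, 0, 0.08, -150, 328, 0, 30, 0, 0, 0.08, -150, 328, 0, 30, 0, 0, 0.08, -150, 328, 0, 30, 0, 0, 0.08, -150, 328, 0, 30, 0, 0, 0.08, -150, 328, 0, 30, 0, 0, 0.08, -150, 328, 0, 30, 0, 0, 0.08, -150, 328, 60, 30, 0, 0, 0.08, -150, 328, 100, 30, 0, 0, 0.08, -150, 328, 115, 30, 0, 0, 0.08, -150, 328, 119, 30, 0, 0, 0.08, -150, 328, 119, 30, 0, 0, 0.08, -150, 328, 119, 30, 0, 0, 0.08, -150, 328, 119, 30]'

```text
t: 4.67
eef_pos: [0.3978, -0.1704, 0.0331]
tool_rot: [[1.0, 0.005, 0.001], [0.005, -1.0, -0.0], [0.001, 0.0, -1.0]]
ft_force: [0.5, -0.4, -0.6]
width: 0.502
```

```bash
python3 - <<'E'
from mv import *
plan([(400,-170,31,0)])
E
```

```text
t 4.67 at [ 397.8337 -170.3919   33.0995] phi 0.29 tilt z [ 0.0009 -0.0004 -1.    ] w 42.9 F [ 0.4848 -0.3559 -0.6027]
j [-28.037   19.4282 115.1739   0.001   45.3426  61.6678]
  rows>=0.1 [ 0.    -0.001  0.005] [ 2.2 -0.4  2.1]
```

>>> move_arm --series '[0, 0, 0, 0, 0, 2, 30, 0, 0, 0, 0, 0, 2.5, 30, 0, 0, 0, 0, 0, 2.5, 60, 0, 0, 0, 0, 0, 2.5, 85, 0, 0, 0, 0, 0, 2.5, 85, 0, 0, 0, 0, 0, 2.5, 85, 0, 0, 0, 0, 0, -30, 85, 0, 0, 0, 0, 0, -70, 85, 0, 0, 0, 0, 0, -110, 85, 0, 0, 0.15, 37, 106, -110, 85, 0, 0, 0.15, 37, 106, -110, 85, 0, 0, 0.15, 37, 106, -110, 85, 0, 0, 0.15, 37, 106, -110, 85, 0, 0, 0.15, 37, 106, -110, 85, 0, 0, 0.15, 37, 106, -110, 85]'

```text
t: 5.92
eef_pos: [0.4346, -0.2757, 0.1419]
tool_rot: [[0.989, -0.145, -0.001], [-0.145, -0.989, 0.001], [-0.001, -0.001, -1.0]]
ft_force: [0.6, 0.6, -0.3]
width: 0.999
```

```bash
python3 - <<'E'
from mv import *
t=bot.capture("top");np.save("pics/t3.npy",t)
crop("top","t3",210,170,190,125,4,im=t)
plan([(435.5,-277,32,-8.8)])
E
```

```text
t 5.97 at [ 434.6722 -275.4459  142.0732] phi -8.29 tilt z [-0.0006  0.0005 -1.    ] w 85.2 F [-0.7858  0.2299  0.4709]
j [-36.4422  18.1291  98.5499   0.0041  63.3666  61.8473]
  rows>=2.6 [-0.     0.001  0.009] [  1.1   1.5 110.1]
```

View pics/t3.png

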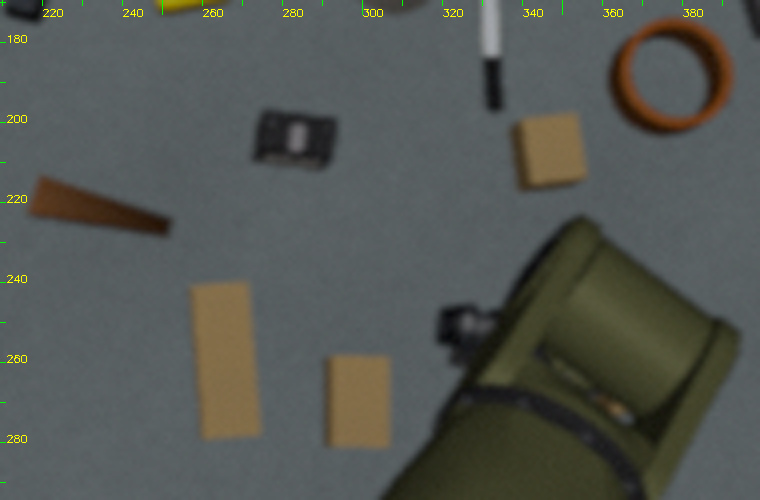

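>>> move_arm --series '[0, 0, 0.01, 1, 1.5, 40, 85, 0, 0, 0.01, 1, 1.5, 80, 85, 0, 0, 0.01, 1, 1.5, 105, 85, 0, 0, 0.01, 1, 1.5, 110, 85, 0, 0, 0.01, 1, 1.5, 110, 50, 0, 0, 0.01, 1, 1.5, 110, 45, 0, 0, 0.01, 1, 1.5, 110, 45, 0, 0, 0.01, 1, 1.5, 110, 45, 0, 0, 0.01, 1, 1.5, 110, 45, 0, 0, 0.01, 1, 1.5, 110, 45, 0, 0, 0.01, 1, 1.5, 100, 45, 0, 0, 0.01, 1, 1.5, 60, 45, 0, 0, 0.01, 1, 1.5, 20, 45, 0, 0, 0.01, 1, 1.5, -20, 45, 0, 0, 0.01, 1, 1.5, -20, 45, 0, 0, 0.01, 1, 1.5, -20, 45]' --grip_force 60

```text
t: 7.3
eef_pos: [0.4363, -0.2783, 0.1651]
tool_rot: [[0.988, -0.155, 0.004], [-0.155, -0.988, -0.003], [0.004, 0.002, -1.0]]
ft_force: [-0.6, -0.4, -4.1]
width: 0.694
```

```bash
python3 - <<'E'
from mv import *
crop("scene","s4",80,60,170,130,4.5)
T=case(-111+16+4,0);print(T)
plan([(T[0],T[1],160,6.3),(T[0],T[1],60,6.3)])
E
```

```text
[444.0496 162.0142   0.    ]
t 7.35 at [ 435.608  -277.7871  162.8914] phi -8.89 tilt z [ 0.0009 -0.0007 -1.    ] w 59.1 F [ 0.2293  0.8413 -3.4032]
j [-36.5884  16.849   97.1685   0.0009  65.9167  62.3042]
  rows>=10.5 [ 0.001 -0.001 -0.265] [ -59.7 -435.8    2.6]
  rows>=2.4 [ 0.001 -0.001 -0.265] [ -59.8 -435.9  102.6]
```

View pics/s4.png

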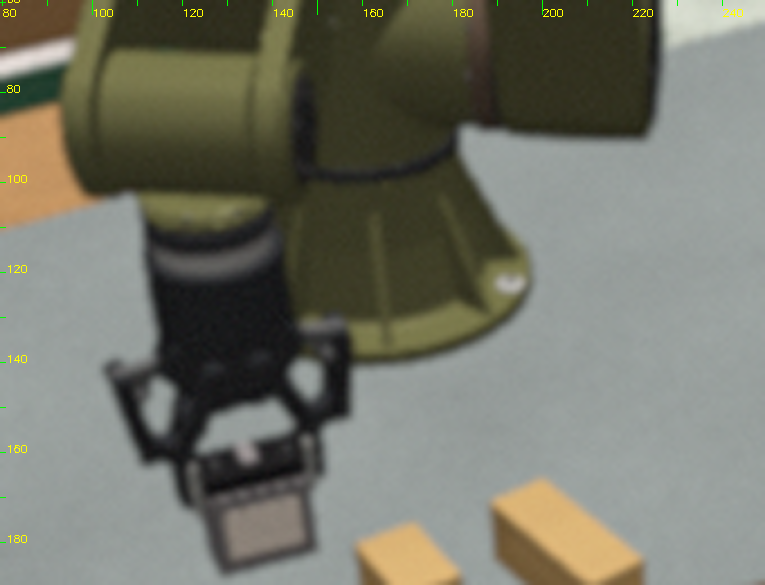

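>>> move_arm --series '[0, 0, -0.26, -58, -436, 2, 45, 0, 0, -0.26, -58, -436, 2, 45, 0, 0, -0.26, -58, -436, 2, 45, 0, 0, -0.26, -58, -436, 2, 45, 0, 0, -0.26, -58, -436, 2, 45, 0, 0, -0.26, -58, -436, 2, 45, 0, 0, -0.26, -58, -436, 2, 45, 0, 0, -0.26, -58, -436, 2, 45, 0, 0, -0.26, -58, -436, 2, 45, 0, 0, -0.26, -58, -436, 2, 45, 0, 0, -0.26, -58, -436, 2, 45, 0, 0, -0.26, -58, -436, 2, 45, 0, 0, -0.26, -58, -436, 40, 45, 0, 0, -0.26, -58, -436, 60, 45, 0, 0, -0.26, -58, -436, 60, 45, 0, 0, -0.26, -58, -436, 60, 45]'

```text
t: 8.68
eef_pos: [0.445, 0.1613, 0.1013]
tool_rot: [[0.995, 0.104, -0.004], [0.104, -0.995, -0.001], [-0.004, 0.001, -1.0]]
ft_force: [0.1, 0.5, -3.0]
width: 0.693
```

```bash
python3 - <<'E'
from mv import *
crop("scene","s5",225,110,110,100,6)
T=case(-111+16+5,0);print(T)
plan([(T[0],T[1],60,6.3),(T[0],T[1],45,6.3)])
E
```

```text
[445.0435 162.1239   0.    ]
t 8.73 at [445.884  161.5046 102.5508] phi 5.98 tilt z [-0.0009 -0.0003 -1.    ] w 59.3 F [ 0.0465  0.2406 -2.4155]
j [ 15.4852  16.6769 106.6776  -0.0012  56.6967  99.5043]
  rows>=1.0 [ 0.     0.001 -0.006] [-0.7 -0.7 42.6]
  rows>=0.4 [ 0.     0.001 -0.006] [-0.7 -0.7 57.6]
```

View pics/s5.png

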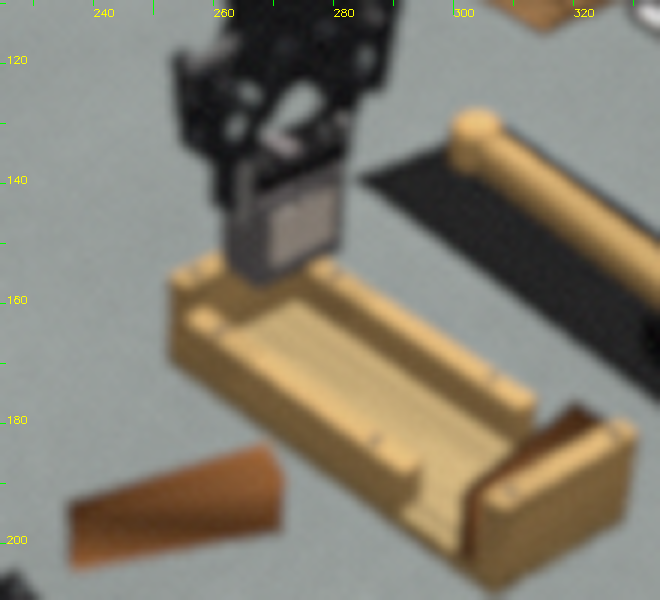

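```bash
cat >> mv.py <<'E'
def tocase(P):
    a=np.radians(CY);d=np.array(P)[:2]-CC;return np.array([d@[np.cos(a),np.sin(a)],d@[-np.sin(a),np.cos(a)]])
E
python3 - <<'E'
from mv import *
print(tocase(onz("scene",268.2,157.2,.0705)*1000),tocase(onz("scene",281.5,151,.0705)*1000))
E
```

```text
[-70.3255 -30.1717] [-69.1643  25.3342]
```

>>> move_arm --series '[0, 0, 0, 0, 0, 30, 45, 0, 0, 0, 0, 0, 45, 45, 0, 0, 0, 0, 0, 53, 45, 0, 0, 0, 0, 0, 57, 45, 0, 0, 0, 0, 0, 57, 45, 0, 0, 0, 0, 0, 57, 45]'

```text
t: 9.23
eef_pos: [0.4468, 0.1619, 0.0467]
tool_rot: [[0.995, 0.104, 0.002], [0.104, -0.995, 0.001], [0.002, -0.0, -1.0]]
ft_force: [-0.2, 0.5, -3.5]
width: 0.695
```

```bash
python3 - <<'E'
from mv import *
T=case(-111+16+5,0)
plan([(T[0],T[1],44,6.3)])
E
```

```text
t 9.23 at [446.7836 161.9278  46.7264] phi 5.99 tilt z [ 0.0022  0.0006 -1.    ] w 59.3 F [-0.2308  0.5114 -3.5299]
j [ 15.5051  22.1967 108.433   -0.0004  49.2385  99.5116]
  rows>=0.1 [-0.    -0.002 -0.005] [-1.7 -0.4  2.7]
```

Lower to about touch, then slide towards the head board in small steps.

>>> move_arm --series '[0, 0, 0, 0, 0, 1.5, 45, 0, 0, 0, -2, 0, 1.5, 45, 0, 0, 0, -4, 0, 1.5, 45, 0, 0, 0, -5, 0, 1.5, 45, 0, 0, 0, -5, 0, 1.5, 45]'

```text
t: 9.65
eef_pos: [0.4435, 0.1619, 0.0464]
tool_rot: [[0.994, 0.105, 0.007], [0.105, -0.995, 0.002], [0.007, -0.001, -1.0]]
ft_force: [4.7, -0.3, 10.3]
width: 0.694
```

```bash
python3 - <<'E'
from mv import *
plan([])
E
```

```text
t 9.65 at [443.5421 161.8686  46.3973] phi 6.01 tilt z [ 0.0073  0.0018 -1.    ] w 59.2 F [ 4.7185 -0.2869 10.3326]
j [ 15.6114  21.7856 109.1147  -0.0203  48.6687  99.616 ]
```

>>> move_arm --series '[0, 0, 0, 0, 0, -1.5, 45, 0, 0, 0, -2, 0, -1.5, 45, 0, 0, 0, -3, 0, -1.5, 45, 0, 0, 0, -3, 0, -1.5, 45]'

```text
t: 9.98
eef_pos: [0.4397, 0.1612, 0.0464]
tool_rot: [[0.995, 0.104, 0.005], [0.104, -0.995, 0.001], [0.005, -0.001, -1.0]]
ft_force: [9.9, 0.8, 0.4]
width: 0.691
```

```bash
python3 - <<'E'
from mv import *
plan([])
E
```

```text
t 9.98 at [439.687  161.232   46.4348] phi 5.98 tilt z [ 0.0052  0.0012 -1.    ] w 59.0 F [9.8654 0.8222 0.445 ]
j [ 15.6632  21.4414 109.6244  -0.0196  48.6309  99.6962]
```

>>> move_arm --series '[0, 0, 0, 0, 0, 0, 60, 0, 0, 0, 0, 0, 0, 85, 0, 0, 0, 0, 0, 0, 85, 0, 0, 0, 0, 0, 0, 85, 0, 0, 0, 0, 0, -40, 85, 0, 0, 0, 0, 0, -80, 85, 0, 0, 0, 0, 0, -110, 85, 0, 0, 0, 0, 0, -110, 85, 0, 0, 0, 0, 0, -110, 85]'

```text
t: 10.73
eef_pos: [0.4383, 0.1611, 0.1566]
tool_rot: [[0.995, 0.105, 0.003], [0.105, -0.995, 0.001], [0.003, -0.001, -1.0]]
ft_force: [0.0, -0.5, -0.4]
width: 0.994
```

```bash
python3 - <<'E'
from mv import *
crop("scene","s6",190,110,145,110,5)
plan([(596,-119.5,155,-4.6),(596,-119.5,31,-4.6)])
E
```

```text
t 10.78 at [437.672  160.9459 155.163 ] phi 6.01 tilt z [ 0.0001  0.0001 -1.    ] w 85.0 F [-0.3984  0.5396 -0.4083]
j [ 15.688   11.3096 105.329    0.0011  63.3529  99.6793]
  rows>=7.7 [-0.    -0.     0.185] [128.1 295.5   0.2]
  rows>=3.0 [-0.    -0.     0.185] [128.1 295.5 124.2]
```

View pics/s6.png

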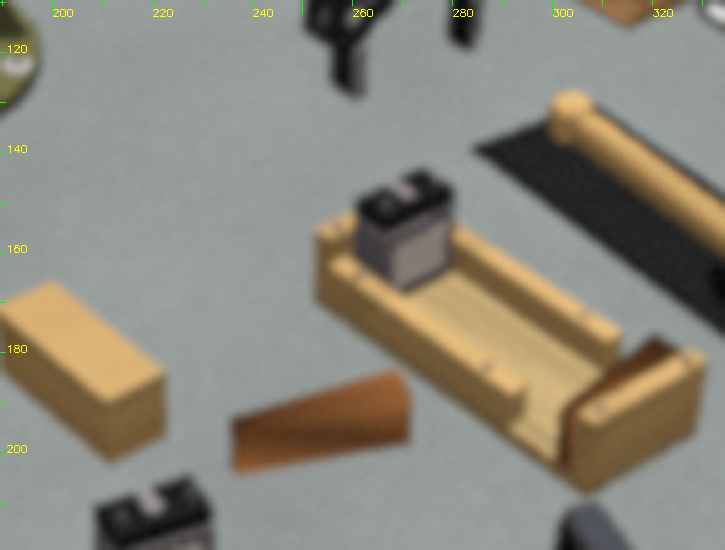

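>>> move_arm --series '[0, 0, 0.18, 128, 295, 0, 85, 0, 0, 0.18, 128, 295, 0, 85, 0, 0, 0.18, 128, 295, 0, 85, 0, 0, 0.18, 128, 295, 0, 85, 0, 0, 0.18, 128, 295, 0, 85, 0, 0, 0.18, 128, 295, 0, 85, 0, 0, 0.18, 128, 295, 0, 85, 0, 0, 0.18, 128, 295, 0, 85, 0, 0, 0.18, 128, 295, 0, 85, 0, 0, 0.18, 128, 295, 0, 85, 0, 0, 0.18, 128, 295, 20, 85, 0, 0, 0.18, 128, 295, 20, 85]'

```text
t: 11.78
eef_pos: [0.5942, -0.1176, 0.1313]
tool_rot: [[0.997, -0.074, -0.006], [-0.074, -0.997, 0.002], [-0.006, -0.001, -1.0]]
ft_force: [-0.3, -0.2, -0.9]
width: 0.997
```

```bash
python3 - <<'E'
from mv import *
plan([(596,-119.5,33,-4.6)])
crop("scene","s7",160,120,110,110,5)
E
```

```text
t 11.78 at [ 594.1576 -117.6078  131.3246] phi -4.26 tilt z [-0.0059  0.0017 -1.    ] w 85.1 F [-0.2561 -0.1874 -0.9467]
j [-14.6644  29.7618  83.3577   0.0098  67.2305  79.5941]
  rows>=2.4 [-0.001  0.006  0.006] [ 2.6  1.9 98.3]
```

View pics/s7.png

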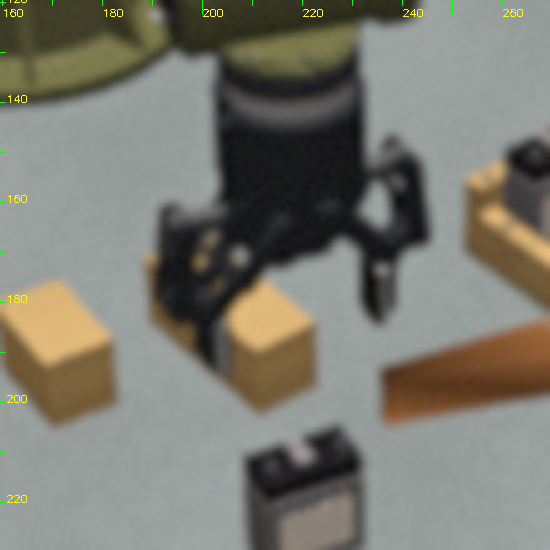

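>>> move_arm --series '[0, 0, 0, 0, 0.5, 40, 85, 0, 0, 0, 0, 0.5, 80, 85, 0, 0, 0, 0, 0.5, 100, 85, 0, 0, 0, 0, 0.5, 102, 85, 0, 0, 0, 0, 0.5, 102, 50, 0, 0, 0, 0, 0.5, 102, 45, 0, 0, 0, 0, 0.5, 102, 45, 0, 0, 0, 0, 0.5, 102, 45, 0, 0, 0, 0, 0.5, 102, 45, 0, 0, 0, 0, 0.5, 102, 45, 0, 0, 0, 0, 0.5, 95, 45, 0, 0, 0, 0, 0.5, 60, 45, 0, 0, 0, 0, 0.5, 20, 45, 0, 0, 0, 0, 0.5, -20, 45, 0, 0, 0, 0, 0.5, -30, 45, 0, 0, 0, 0, 0.5, -30, 45, 0, 0, 0, 0, 0.5, -30, 45]'

```text
t: 13.25
eef_pos: [0.5957, -0.1194, 0.165]
tool_rot: [[0.997, -0.075, -0.0], [-0.075, -0.997, 0.0], [-0.0, -0.0, -1.0]]
ft_force: [0.1, 0.4, -4.6]
width: 0.698
```

```bash
python3 - <<'E'
from mv import *
crop("scene","s8",160,120,110,110,5)
T=case(-79+16+6,0)
plan([(T[0],T[1],160,6.3),(T[0],T[1],90,6.3)])
E
```

```text
t 13.3 at [ 595.2471 -119.3123  163.6815] phi -4.31 tilt z [-0.0024  0.0006 -1.    ] w 59.1 F [ 0.2081 -0.0848 -3.6749]
j [-14.7899  27.8708  81.5985  -0.0018  70.6715  79.5187]
  rows>=7.4 [-0.001  0.002 -0.185] [-138.5 -275.4    4.1]
  rows>=1.7 [-0.001  0.002 -0.185] [-138.3 -275.4   74.1]
```

View pics/s8.png

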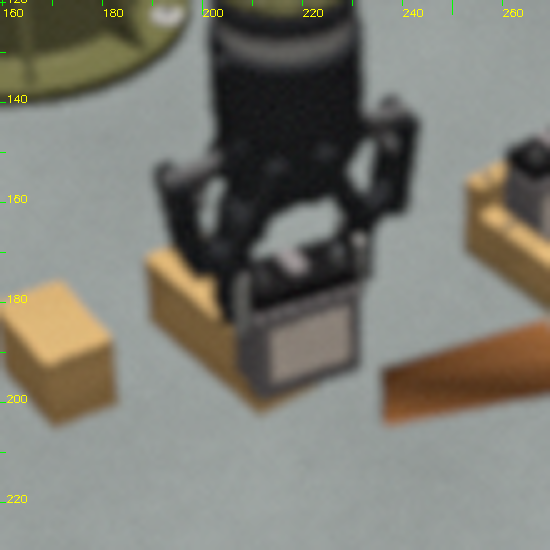

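>>> move_arm --series '[0, 0, -0.185, -134, -275, 4, 45, 0, 0, -0.185, -134, -275, 4, 45, 0, 0, -0.185, -134, -275, 4, 45, 0, 0, -0.185, -134, -275, 4, 45, 0, 0, -0.185, -134, -275, 4, 45, 0, 0, -0.185, -134, -275, 4, 45, 0, 0, -0.185, -134, -275, 4, 45, 0, 0, -0.185, -134, -275, 4, 45, 0, 0, -0.185, -134, -275, 4, 45, 0, 0, -0.185, -134, -275, 4, 45, 0, 0, -0.185, -134, -275, 35, 45, 0, 0, -0.185, -134, -275, 64, 45, 0, 0, -0.185, -134, -275, 64, 45, 0, 0, -0.185, -134, -275, 64, 45]'

```text
t: 14.47
eef_pos: [0.4825, 0.1637, 0.1001]
tool_rot: [[0.994, 0.108, -0.004], [0.108, -0.994, -0.001], [-0.004, 0.001, -1.0]]
ft_force: [0.2, -0.2, -2.1]
width: 0.696
```

```bash
python3 - <<'E'
from mv import *
T=case(-79+16+9,0)
plan([(T[0],T[1],47,6.3)])
crop("scene","s9",225,110,110,100,6)
E
```

```text
t 14.47 at [482.544  163.6829 100.1206] phi 6.22 tilt z [-0.0039 -0.0011 -1.    ] w 59.4 F [ 0.2214 -0.1611 -2.0671]
j [ 14.6205  20.9703 101.1195  -0.0052  58.1397  98.4039]
  rows>=1.3 [ 0.001  0.004 -0.001] [-1.2 -2.6 53.1]
```

View pics/s9.png

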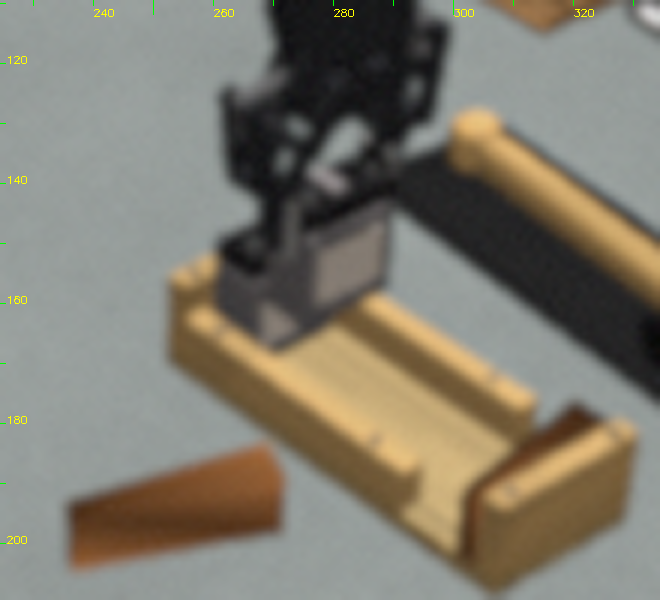

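>>> move_arm --series '[0, 0, 0, 0, -2, 30, 45, 0, 0, 0, 0, -2, 45, 45, 0, 0, 0, 0, -2, 52, 45, 0, 0, 0, 0, -2, 54, 45, 0, 0, 0, 0, -2, 54, 45, 0, 0, 0, 0, -2, 54, 45]'

```text
t: 15.02
eef_pos: [0.4838, 0.1668, 0.0488]
tool_rot: [[0.994, 0.109, 0.002], [0.109, -0.994, 0.001], [0.002, -0.0, -1.0]]
ft_force: [-0.2, 0.3, -2.9]
width: 0.696
```

```bash
python3 - <<'E'
from mv import *
plan([]);s=bot.sense();print(tocase(s['eef_pos'][:2]*1000))
E
```

```text
t 15.02 at [483.7705 166.839   48.7922] phi 6.28 tilt z [ 0.0022  0.0006 -1.    ] w 59.5 F [-0.1704  0.3359 -2.8833]
j [ 14.9253  25.7451 102.5993   0.0031  51.524   98.6483]
[-50.9895   0.4369]
```

>>> move_arm --series '[0, 0, 0, 0, 0, 1, 45, 0, 0, 0, -4, 0, 2, 45, 0, 0, 0, -7, 0, 2, 45, 0, 0, 0, -9, 0, 2, 45, 0, 0, 0, -11, 0, 2, 45, 0, 0, 0, -11, 0, 2, 45]'

```text
t: 15.52
eef_pos: [0.4744, 0.1661, 0.048]
tool_rot: [[0.994, 0.11, 0.007], [0.11, -0.994, 0.002], [0.008, -0.001, -1.0]]
ft_force: [4.5, 1.0, 10.5]
width: 0.691
```

```bash
python3 - <<'E'
from mv import *
plan([]);s=bot.sense();print(tocase(s['eef_pos'][:2]*1000))
E
```

```text
t 15.52 at [474.4289 166.064   47.982 ] phi 6.3 tilt z [ 0.0074  0.0016 -1.    ] w 59.0 F [ 4.4677  0.9962 10.4978]
j [ 15.1261  24.76   104.2795  -0.027   50.5286  98.8403]
[-60.3597   0.6917]
```

Contact with the base; relieve vertically and push on.

>>> move_arm --series '[0, 0, 0, 0, 0, -1.5, 45, 0, 0, 0, -2, 0, -1.5, 45, 0, 0, 0, -4, 0, -1.5, 45, 0, 0, 0, -4, 0, -1.5, 45]'

```text
t: 15.85
eef_pos: [0.4715, 0.1655, 0.0487]
tool_rot: [[0.994, 0.111, 0.01], [0.111, -0.994, 0.002], [0.01, -0.0, -1.0]]
ft_force: [21.0, 0.1, -5.0]
width: 0.693
```

```bash
python3 - <<'E'
from mv import *
plan([]);s=bot.sense();print(tocase(s['eef_pos'][:2]*1000))
E
```

```text
t 15.85 at [471.5015 165.5238  48.7303] phi 6.35 tilt z [ 0.0101  0.0016 -0.9999] w 59.2 F [21.0033  0.1412 -4.9898]
j [ 15.1747  24.3183 104.831   -0.0819  50.2691  98.8808]
[-63.3287   0.476 ]
```

>>> move_arm --series '[0, 0, 0, 2, 0, 0, 45, 0, 0, 0, 2, 0, 0, 70, 0, 0, 0, 2, 0, 0, 85, 0, 0, 0, 2, 0, 0, 85, 0, 0, 0, 2, 0, -40, 85, 0, 0, 0, 2, 0, -80, 85, 0, 0, 0, 2, 0, -110, 85, 0, 0, 0, 2, 0, -110, 85, 0, 0, 0, 2, 0, -110, 85]'

```text
t: 16.6
eef_pos: [0.4702, 0.1655, 0.1582]
tool_rot: [[0.994, 0.11, 0.003], [0.11, -0.994, 0.001], [0.003, -0.001, -1.0]]
ft_force: [-0.4, -0.1, -0.1]
width: 0.994
```

```bash
python3 - <<'E'
from mv import *
crop("scene","s10",190,110,145,110,5)
plan([(424.7,-66.5,150,5.8),(424.7,-66.5,31,5.8)])
E
```

```text
t 16.65 at [469.6076 165.31   156.669 ] phi 6.29 tilt z [-0.      0.0001 -1.    ] w 84.9 F [ 0.5281 -0.336  -1.2572]
j [ 15.1749  15.0429 100.4311   0.0047  64.5248  98.8812]
  rows>=5.7 [-0.    -0.     0.009] [-70.  225.5   6.7]
  rows>=2.9 [-0.    -0.     0.009] [-70.  225.5 125.7]
```

View pics/s10.png

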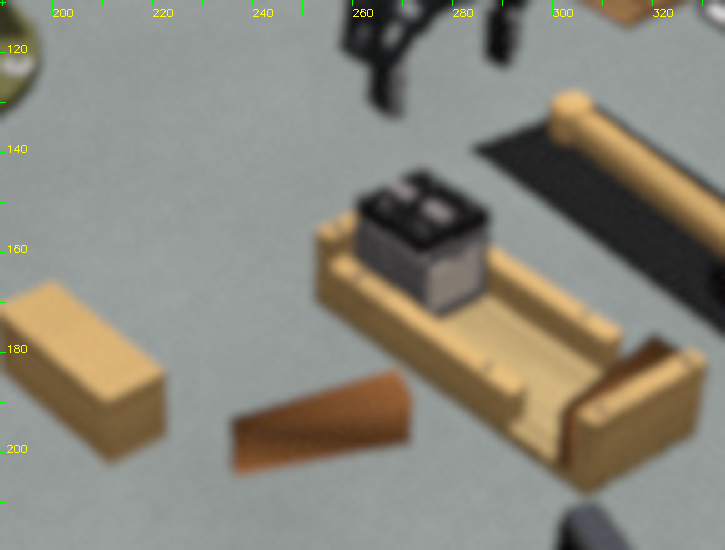

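>>> move_arm --series '[0, 0, 0.01, -70, 225, 6, 85, 0, 0, 0.01, -70, 225, 6, 85, 0, 0, 0.01, -70, 225, 6, 85, 0, 0, 0.01, -70, 225, 6, 85, 0, 0, 0.01, -70, 225, 6, 85, 0, 0, 0.01, -70, 225, 6, 85, 0, 0, 0.01, -70, 225, 6, 85, 0, 0, 0.01, -70, 225, 40, 85, 0, 0, 0.01, -70, 225, 80, 85, 0, 0, 0.01, -70, 225, 115, 85, 0, 0, 0.01, -70, 225, 125, 85, 0, 0, 0.01, -70, 225, 125, 40, 0, 0, 0.01, -70, 225, 125, 30, 0, 0, 0.01, -70, 225, 125, 30, 0, 0, 0.01, -70, 225, 125, 30, 0, 0, 0.01, -70, 225, 125, 30, 0, 0, 0.01, -70, 225, 125, 30, 0, 0, 0.01, -70, 225, 125, 30, 0, 0, 0.01, -70, 225, 125, 30]'

```text
t: 18.23
eef_pos: [0.4262, -0.0662, 0.0338]
tool_rot: [[0.995, 0.1, 0.003], [0.1, -0.995, -0.001], [0.003, 0.001, -1.0]]
ft_force: [-0.5, 0.1, 7.7]
width: 0.498
```

```bash
python3 - <<'E'
from mv import *
plan([])
E
```

```text
t 18.23 at [426.1588 -66.176   33.7786] phi 5.73 tilt z [ 0.0035 -0.0008 -1.    ] w 42.6 F [-0.5477  0.1435  7.7335]
j [-13.6954  19.1285 115.4846   0.001   45.1834  70.5768]
```

>>> move_arm --series '[0, 0, 0, 0, 0, -20, 30, 0, 0, 0, 0, 0, -60, 30, 0, 0, 0, 0, 0, -100, 30, 0, 0, 0, 0, 0, -125, 30, 0, 0, 0, 0, 0, -125, 30, 0, 0, 0, 0, 0, -125, 30]'

```text
t: 18.73
eef_pos: [0.4256, -0.0661, 0.1587]
tool_rot: [[0.995, 0.1, 0.004], [0.1, -0.995, -0.001], [0.004, 0.001, -1.0]]
ft_force: [-1.0, -0.4, -2.9]
width: 0.5
```

```bash
python3 - <<'E'
from mv import *
crop("scene","s11",160,100,145,110,5)
T=case(11+7,0)
plan([(T[0],T[1],160,6.3),(T[0],T[1],80,6.3)])
E
```

```text
t 18.78 at [424.8472 -65.9086 157.1243] phi 5.72 tilt z [ 0.0012 -0.0003 -1.    ] w 42.8 F [-0.304  -0.0844 -3.5787]
j [-13.7026   6.5775 110.5855   0.0015  62.766   70.578 ]
  rows>=6.5 [ 0.    -0.001 -0.01 ] [ 150.8 -226.    -2.8]
  rows>=1.9 [ 0.    -0.001 -0.01 ] [ 150.7 -226.    77.2]
```

View pics/s11.png

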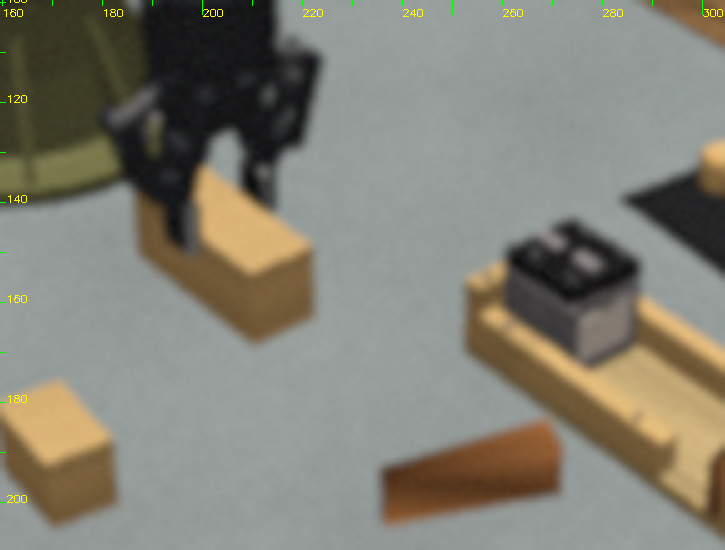

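>>> move_arm --series '[0, 0, -0.01, 151, -226, -2, 30, 0, 0, -0.01, 151, -226, -2, 30, 0, 0, -0.01, 151, -226, -2, 30, 0, 0, -0.01, 151, -226, -2, 30, 0, 0, -0.01, 151, -226, -2, 30, 0, 0, -0.01, 151, -226, -2, 30, 0, 0, -0.01, 151, -226, -2, 30, 0, 0, -0.01, 151, -226, -2, 30, 0, 0, -0.01, 151, -226, 35, 30, 0, 0, -0.01, 151, -226, 60, 30, 0, 0, -0.01, 151, -226, 60, 30, 0, 0, -0.01, 151, -226, 60, 30]'

```text
t: 19.78
eef_pos: [0.5518, 0.1735, 0.0954]
tool_rot: [[0.994, 0.109, -0.004], [0.109, -0.994, -0.001], [-0.004, 0.001, -1.0]]
ft_force: [-0.3, -0.3, -1.6]
width: 0.494
```

```bash
python3 - <<'E'
from mv import *
crop("scene","s12",225,110,110,100,6)
t=bot.capture("top");np.save("pics/t12.npy",t)
T=case(11+7,0)
plan([(T[0],T[1],50,6.3)]);s=bot.sense();print(tocase(s['eef_pos'][:2]*1000))
E
```

```text
t 19.88 at [553.2401 173.8244  98.0666] phi 6.27 tilt z [ 0.0013  0.0003 -1.    ] w 42.4 F [ 0.379  -0.3673 -1.0895]
j [13.8236 28.8803 89.6663  0.0006 61.3794 97.5509]
  rows>=1.2 [-0.    -0.001 -0.   ] [-0.9 -0.2 48.1]
[18.8272 -0.2431]
```

View pics/s12.png

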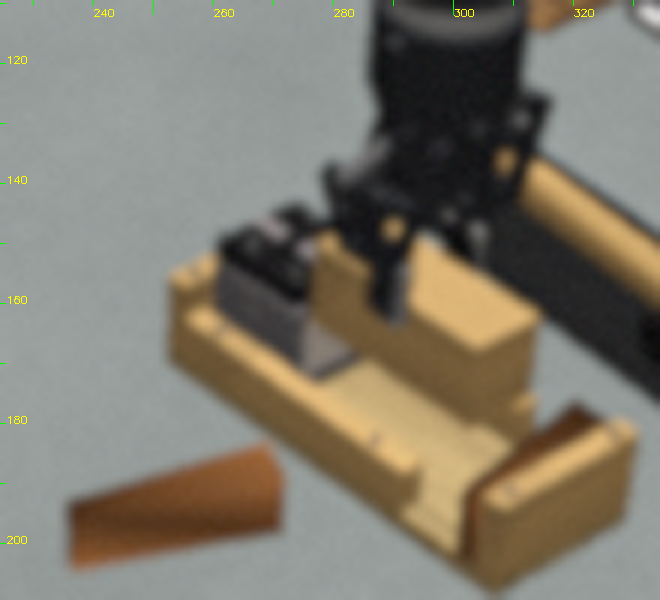

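>>> move_arm --series '[0, 0, 0, 0, 0, 30, 30, 0, 0, 0, 0, 0, 42, 30, 0, 0, 0, 0, 0, 49, 30, 0, 0, 0, 0, 0, 51, 30, 0, 0, 0, 0, 0, 51, 30, 0, 0, 0, 0, 0, 51, 30]'

```text
t: 20.38
eef_pos: [0.5533, 0.174, 0.0468]
tool_rot: [[0.994, 0.11, 0.001], [0.11, -0.994, 0.0], [0.001, -0.0, -1.0]]
ft_force: [0.7, 0.6, -2.2]
width: 0.498
```

```bash
python3 - <<'E'
from mv import *
plan([]);s=bot.sense();print(tocase(s['eef_pos'][:2]*1000))
E
```

```text
t 20.38 at [553.2657 174.0432  46.8263] phi 6.29 tilt z [ 0.0013  0.0003 -1.    ] w 42.5 F [ 0.6851  0.589  -2.1766]
j [13.8441 33.0332 91.141   0.0004 55.7464 97.5571]
[18.8766 -0.0284]
```

Nearly down; slide towards the batteries.

>>> move_arm --series '[0, 0, 0, -3, 0, 1, 30, 0, 0, 0, -5, 0, 1, 30, 0, 0, 0, -6, 0, 1, 30, 0, 0, 0, -7, 0, 1, 30, 0, 0, 0, -7, 0, 1, 30]'

```text
t: 20.8
eef_pos: [0.5472, 0.1735, 0.0459]
tool_rot: [[0.994, 0.109, 0.005], [0.109, -0.994, 0.001], [0.005, -0.001, -1.0]]
ft_force: [10.1, 2.1, -0.3]
width: 0.499
```

```bash
python3 - <<'E'
from mv import *
plan([]);s=bot.sense();print(tocase(s['eef_pos'][:2]*1000))
E
```

```text
t 20.8 at [547.2378 173.4833  45.9209] phi 6.27 tilt z [ 0.0046  0.0012 -1.    ] w 42.6 F [10.0711  2.0555 -0.2636]
j [13.9335 32.4038 92.3383  0.0019 54.9832 97.664 ]
[12.8236  0.0766]
```

>>> move_arm --series '[0, 0, 0, -2, 0, 0, 30, 0, 0, 0, -2, 0, 0, 30, 0, 0, 0, 0, 0, 0, 30, 0, 0, 0, 0, 0, 0, 60, 0, 0, 0, 0, 0, 0, 85, 0, 0, 0, 0, 0, 0, 85, 0, 0, 0, 0, 0, 0, 85, 0, 0, 0, 0, 0, -40, 85, 0, 0, 0, 0, 0, -80, 85, 0, 0, 0, 0, 0, -120, 85, 0, 0, 0, -100, 0, -150, 85, 0, 0, 0, -100, 0, -150, 85, 0, 0, 0, -100, 0, -150, 85, 0, 0, 0, -100, 0, -150, 85, 0, 0, 0, -100, 0, -150, 85]'

```text
t: 22.05
eef_pos: [0.4462, 0.1623, 0.1956]
tool_rot: [[0.994, 0.11, 0.002], [0.11, -0.994, 0.0], [0.002, -0.0, -1.0]]
ft_force: [-0.0, 0.3, -0.1]
width: 0.999
```

```bash
python3 - <<'E'
from mv import *
t=bot.capture("top");np.save("pics/t13.npy",t)
crop("top","t13",160,172,100,75,7.6,im=np.clip(t.astype(int)*1.7,0,255).astype(np.uint8))
crop("scene","s13",225,130,110,85,7)
plan([])
E
```

```text
t 22.15 at [446.9177 162.2653 194.6041] phi 6.29 tilt z [-0. -0. -1.] w 85.2 F [-0.0155 -0.775   0.7743]
j [ 15.541    9.7186 101.4742  -0.0022  68.8084  99.2538]
```

View pics/t13.png

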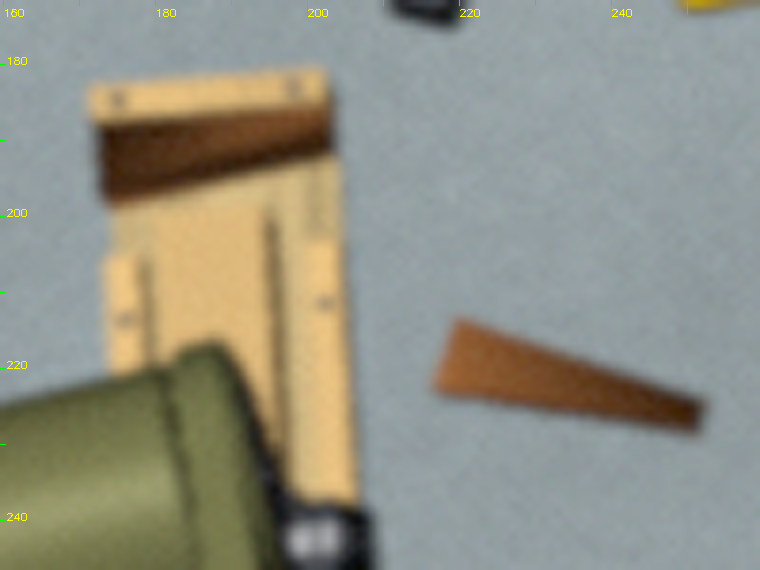

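View pics/s13.png

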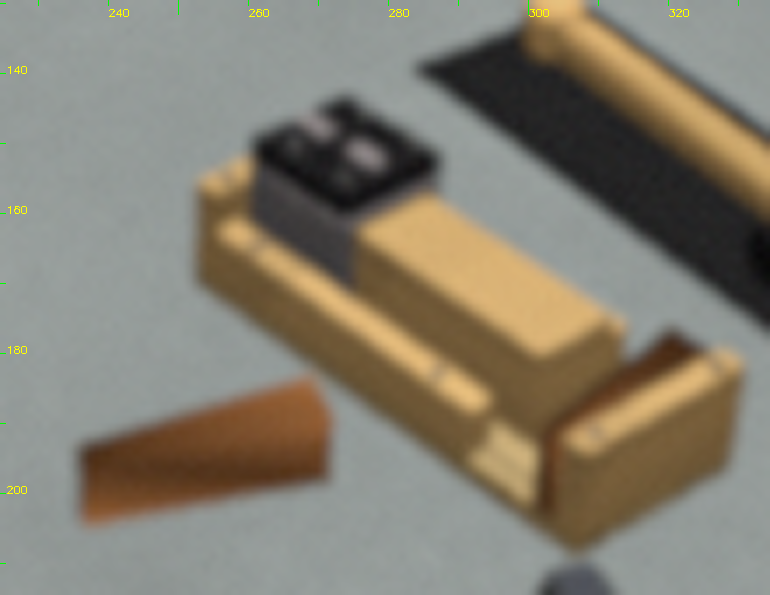

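```bash
python3 - <<'E'
from mv import *
p,q,r,s=[onz("top",u,v,.036)[:2]*1000 for u,v in((219.4,213.3),(252,224.1),(251.2,228.3),(216.3,222.8))]
print(p,q,r,s,np.linalg.norm(q-p),np.linalg.norm(p-s),np.linalg.norm(r-q))
d=(q-p)/np.linalg.norm(q-p);print("wedge y dir deg",np.degrees(np.arctan2(d[1],d[0])))
n=np.array([d[1],-d[0]]);print(n)  # wedge x = y cross z -> (dy,-dx)
m=(p+q)/2+n*10.5;print("mid",m)
print("scene check: thin bottom corner, butt bottom corners z0")
def sc(x,y): return onz("scene",225+x/7-.5,130+y/7-.5,0)[:2]*1000
print(sc(82,522),sc(328,477))
def sc2(x,y): return onz("scene",225+x/7-.5,130+y/7-.5,.036)[:2]*1000
print(sc2(80,447),sc2(310,380),sc2(330,412))
E
```

```text
[565.427   80.4969] [533.7749 -22.3501] [520.5596 -20.1414] [535.2747  89.0617] 107.60746351902928 31.34510976819816 13.398630021745063
wedge y dir deg -107.10622850077216
[-0.9558  0.2941]
mid [539.5655  32.1619]
scene check: thin bottom corner, butt bottom corners z0
[533.2608 -25.8508] [565.8972  79.6429]
[527.3876 -22.936 ] [542.8041  84.8138] [565.3329  79.2462]
```

```bash
python3 - <<'E'
from mv import *
plan([(539.6,31.1,100,72.9),(539.6,31.1,10,72.9)])
E
```

```text
t 22.15 at [446.9177 162.2653 194.6041] phi 6.29 tilt z [-0. -0. -1.] w 85.2 F [-0.0155 -0.775   0.7743]
j [ 15.541    9.7186 101.4742  -0.0022  68.8084  99.2538]
  rows>=9.3 [ 0.     0.    -1.163] [ 77.8 140.5  94.6]
  rows>=2.2 [ 0.     0.    -1.163] [ 77.8 140.5 184.6]
```

>>> move_arm --series '[0, 0, -1.163, 78, 140.5, 30, 65, 0, 0, -1.163, 78, 140.5, 30, 65, 0, 0, -1.163, 78, 140.5, 30, 65, 0, 0, -1.163, 78, 140.5, 30, 65, 0, 0, -1.163, 78, 140.5, 30, 65, 0, 0, -1.163, 78, 140.5, 30, 65, 0, 0, -1.163, 78, 140.5, 30, 65, 0, 0, -1.163, 78, 140.5, 30, 65, 0, 0, -1.163, 78, 140.5, 30, 65, 0, 0, -1.163, 78, 140.5, 30, 65, 0, 0, -1.163, 78, 140.5, 30, 65, 0, 0, -1.163, 78, 140.5, 60, 65, 0, 0, -1.163, 78, 140.5, 95, 65, 0, 0, -1.163, 78, 140.5, 95, 65, 0, 0, -1.163, 78, 140.5, 95, 65]' --grip_force 40

```text
t: 23.4
eef_pos: [0.5389, 0.031, 0.0987]
tool_rot: [[0.296, 0.955, -0.004], [0.955, -0.296, 0.0], [-0.001, -0.004, -1.0]]
ft_force: [-1.0, 0.1, 0.6]
width: 0.761
```

```bash
python3 - <<'E'
from mv import *
crop("scene","s14",200,110,110,100,6)
plan([(539.6,31.1,9,72.9)])
E
```

```text
t 23.45 at [539.8184  31.0259 100.4263] phi 72.83 tilt z [-0.0004  0.     -1.    ] w 65.0 F [0.7474 0.3682 0.9923]
j [-0.5918 24.3396 96.1771 -0.0001 59.5083 16.5748]
  rows>=2.2 [-0.     0.    -0.001] [ 0.  -0.2 91.4]
```

View pics/s14.png

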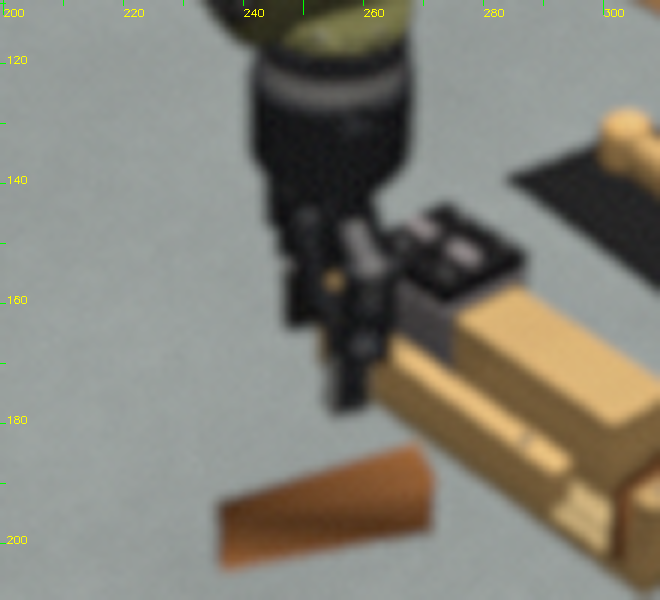

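>>> move_arm --series '[0, 0, 0, 0, 0, 40, 65, 0, 0, 0, 0, 0, 75, 65, 0, 0, 0, 0, 0, 90, 65, 0, 0, 0, 0, 0, 91, 65, 0, 0, 0, 0, 0, 91, 10, 0, 0, 0, 0, 0, 91, 10, 0, 0, 0, 0, 0, 91, 10, 0, 0, 0, 0, 0, 91, 10, 0, 0, 0, 0, 0, 91, 10, 0, 0, 0, 0, 0, 91, 10, 0, 0, 0, 0, 0, 91, 10, 0, 0, 0, 0, 0, 80, 10, 0, 0, 0, 0, 0, 50, 10, 0, 0, 0, 0, 0, 20, 10, 0, 0, 0, 0, 0, 20, 10, 0, 0, 0, 0, 0, 20, 10]'

```text
t: 24.78
eef_pos: [0.5403, 0.0311, 0.0824]
tool_rot: [[0.294, 0.956, 0.004], [0.956, -0.294, -0.0], [0.001, 0.004, -1.0]]
ft_force: [-0.0, -0.1, -1.1]
width: 0.253
```

```bash
python3 - <<'E'
from mv import *
crop("scene","s15",200,110,110,100,6)
plan([(510,-20,80,-17.1),(510,-20,11,-17.1)])
E
```

```text
t 24.83 at [539.5259  31.1231  80.8685] phi 72.92 tilt z [ 0.0017  0.     -1.    ] w 21.7 F [-0.1126 -0.6899 -0.8718]
j [-0.5823 25.87   96.9992  0.0013 57.0307 16.493 ]
  rows>=12.6 [ 0.001 -0.002  1.571] [-57.5 -13.2   0.8]
  rows>=1.7 [ 0.001 -0.002  1.571] [-57.6 -13.3  69.8]
```

View pics/s15.png

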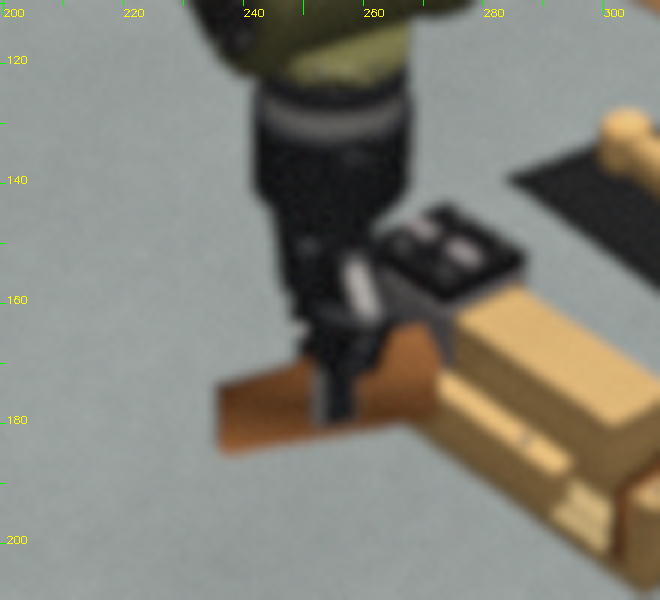

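>>> move_arm --series '[0, 0, 1.571, -57.5, -13, 0, 10, 0, 0, 1.571, -57.5, -13, 0, 10, 0, 0, 1.571, -57.5, -13, 0, 10, 0, 0, 1.571, -57.5, -13, 0, 10, 0, 0, 1.571, -57.5, -13, 0, 10, 0, 0, 1.571, -57.5, -13, 0, 10, 0, 0, 1.571, -57.5, -13, 0, 10, 0, 0, 1.571, -57.5, -13, 0, 10, 0, 0, 1.571, -57.5, -13, 0, 10, 0, 0, 1.571, -57.5, -13, 0, 10, 0, 0, 1.571, -57.5, -13, 0, 10, 0, 0, 1.571, -57.5, -13, 0, 10, 0, 0, 1.571, -57.5, -13, 0, 10, 0, 0, 1.571, -57.5, -13, 30, 10, 0, 0, 1.571, -57.5, -13, 55, 10, 0, 0, 1.571, -57.5, -13, 68, 10, 0, 0, 1.571, -57.5, -13, 70, 10, 0, 0, 1.571, -57.5, -13, 70, 10, 0, 0, 1.571, -57.5, -13, 70, 10]'

```text
t: 26.42
eef_pos: [0.5094, -0.02, 0.0089]
tool_rot: [[0.956, -0.294, -0.002], [-0.294, -0.956, 0.0], [-0.002, 0.0, -1.0]]
ft_force: [-0.7, -0.3, -1.5]
width: 0.248
```

```bash
python3 - <<'E'
from mv import *
plan([])
E
```

```text
t 26.42 at [509.3855 -19.9585   8.9495] phi -17.09 tilt z [-0.0018  0.0002 -1.    ] w 21.2 F [-0.6595 -0.2826 -1.4809]
j [ -6.3622  29.7253 103.4136   0.0036  46.9664 100.726 ]
```

>>> move_arm --series '[0, 0, 0, 0, 0, 1, 10, 0, 0, 0, 0, 0, 1, 30, 0, 0, 0, 0, 0, 1, 60, 0, 0, 0, 0, 0, 1, 60, 0, 0, 0, 0, 0, 1, 60, 0, 0, 0, 0, 0, -40, 60, 0, 0, 0, 0, 0, -75, 60, 0, 0, -1.57, 0, 0, -75, 60, 0, 0, -1.57, 0, 0, -75, 60, 0, 0, -1.57, 0, 0, -75, 60, 0, 0, -1.57, 0, 0, -75, 60, 0, 0, -1.57, 0, 0, -75, 60, 0, 0, -1.57, 0, 0, -75, 60, 0, 0, -1.57, 0, 0, -75, 60, 0, 0, -1.57, 0, 0, -75, 60, 0, 0, -1.57, 0, 0, -75, 60, 0, 0, -1.57, 0, 0, -75, 60, 0, 0, -1.57, 0, 0, -75, 60, 0, 0, -1.57, 0, 0, -75, 60, 0, 0, -1.57, 0, 0, -75, 60]'

```text
t: 28.08
eef_pos: [0.51, -0.02, 0.0849]
tool_rot: [[0.288, 0.958, 0.0], [0.958, -0.288, 0.0], [0.0, 0.0, -1.0]]
ft_force: [0.8, 0.8, 0.7]
width: 0.704
```

```bash
python3 - <<'E'
from mv import *
crop("scene","s16",180,120,130,100,6)
plan([])
E
```

```text
t 28.13 at [510.0109 -20.0432  84.8639] phi 73.41 tilt z [ 0.0002 -0.     -1.    ] w 59.9 F [0.513  0.334  0.5799]
j [ -6.3621  22.2829 101.7026  -0.0014  56.0034  10.2313]
```

View pics/s16.png

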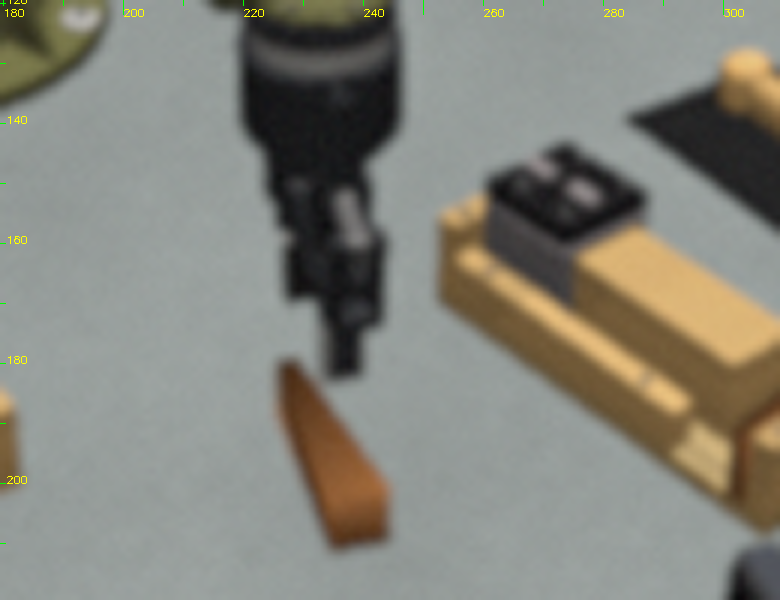

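>>> move_arm --series '[0, 0, -1.571, 0, 0, 0, 60, 0, 0, -1.571, 0, 0, 0, 60, 0, 0, -1.571, 0, 0, 0, 60, 0, 0, -1.571, 0, 0, 0, 60, 0, 0, -1.571, 0, 0, 0, 60, 0, 0, -1.571, 0, 0, 0, 60, 0, 0, -1.571, 0, 0, 0, 60, 0, 0, -1.571, 0, 0, 0, 60, 0, 0, -1.571, 0, 0, 0, 60, 0, 0, -1.571, 0, 0, 0, 60, 0, 0, -1.571, 0, 0, 0, 60, 0, 0, -1.571, 0, 0, 0, 60, 0, 0, -1.571, 0, 0, 0, 60, 0, 0, -1.571, 0, 0, 0, 60]'

```text
t: 29.3
eef_pos: [0.51, -0.02, 0.0848]
tool_rot: [[-0.956, 0.293, 0.0], [0.293, 0.956, 0.0], [-0.0, 0.0, -1.0]]
ft_force: [-0.5, -0.9, -0.5]
width: 0.702
```

```bash
python3 - <<'E'
from mv import *
t=bot.capture("top");np.save("pics/t17.npy",t)
crop("top","t17",200,180,80,75,8,im=np.clip(t.astype(int)*1.9,0,255).astype(np.uint8))
crop("scene","s17",210,165,60,50,10)
plan([])
E
```

```text
t 29.4 at [509.9901 -20.02    84.8437] phi 162.65 tilt z [ 0.0001 -0.     -1.    ] w 59.9 F [ 0.1481 -0.2026  0.6769]
j [ -6.3603  22.2849 101.703    0.0001  56.0066 -79.01  ]
```

View pics/t17.png

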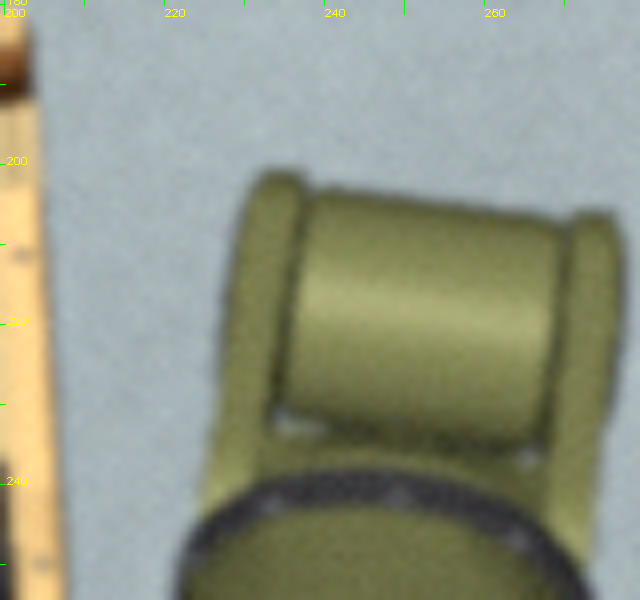

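View pics/s17.png

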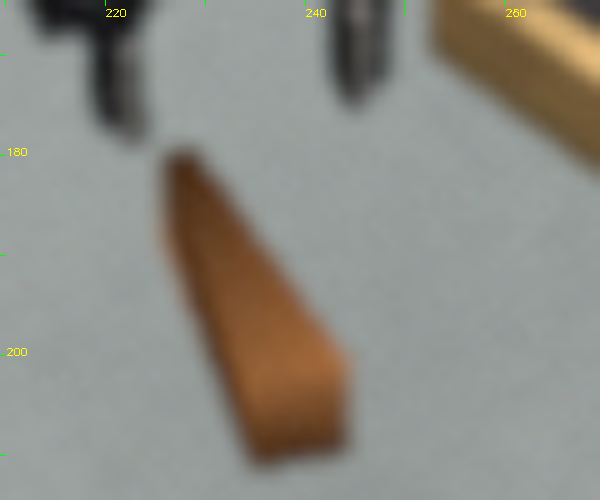

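```bash
python3 - <<'E'
from mv import *
def sc(x,y,z): return onz("scene",210+x/10-.5,165+y/10-.5,z)[:2]*1000
B=sc(252,465,0);D=sc(347,450,0);E=sc(352,357,.036);T1=sc(166,240,0);T2=sc(166,155,.036);T3=sc(200,150,.036)
for n,v in zip("B D E T1 T2 T3".split(),(B,D,E,T1,T2,T3)):print(n,v)
d=B-T1;print("straight dir",np.degrees(np.arctan2(d[1],d[0])),np.linalg.norm(d)); d=E-T3;print("slant dir",np.degrees(np.arctan2(d[1],d[0])),np.linalg.norm(d)); d=B-D;print("butt",np.degrees(np.arctan2(d[1],d[0])),np.linalg.norm(d))
E
```

```text
B [557.0455 -46.2891]
D [566.607  -19.2873]
E [567.3727 -18.3409]
T1 [454.1989 -12.4488]
T2 [457.449 -13.737]
T3 [460.9273  -3.7462]
straight dir -18.21310024061873 108.2709175612325
slant dir -7.807145882120217 107.4412410461916
butt -109.49920178960555 28.64473819724209
```

```bash
python3 - <<'E'
from mv import *
plan([(536.4,-26,12,162)])
E
```

```text
t 29.4 at [509.9901 -20.02    84.8437] phi 162.65 tilt z [ 0.0001 -0.     -1.    ] w 59.9 F [ 0.1481 -0.2026  0.6769]
j [ -6.3603  22.2849 101.703    0.0001  56.0066 -79.01  ]
  rows>=1.9 [0.    0.    0.011] [-27.    2.2  72.8]
```

>>> move_arm --series '[0, 0, 0.01, -27, 2, 10, 60, 0, 0, 0.01, -27, 2, 30, 60, 0, 0, 0.01, -27, 2, 60, 60, 0, 0, 0.01, -27, 2, 72, 60, 0, 0, 0.01, -27, 2, 73, 60, 0, 0, 0.01, -27, 2, 73, 12, 0, 0, 0.01, -27, 2, 73, 12, 0, 0, 0.01, -27, 2, 73, 12, 0, 0, 0.01, -27, 2, 73, 12, 0, 0, 0.01, -27, 2, 73, 12, 0, 0, 0.01, -27, 2, 73, 12, 0, 0, 0.01, -27, 2, 73, 12, 0, 0, 0.01, -27, 2, 60, 12, 0, 0, 0.01, -27, 2, 20, 12, 0, 0, 0.01, -27, 2, -10, 12, 0, 0, 0.01, -27, 2, -10, 12, 0, 0, 0.01, -27, 2, -10, 12]'

```text
t: 30.82
eef_pos: [0.5373, -0.0261, 0.0969]
tool_rot: [[-0.953, 0.304, 0.004], [0.304, 0.953, -0.0], [-0.004, 0.001, -1.0]]
ft_force: [-0.7, 0.6, -1.7]
width: 0.304
```

```bash
python3 - <<'E'
from mv import *
crop("scene","s18",200,120,100,90,7)
plan([])
E
```

```text
t 30.87 at [536.4695 -26.046   95.3314] phi 162.3 tilt z [ 0.0014 -0.0001 -1.    ] w 26.0 F [ 0.3909 -0.455  -1.7538]
j [ -6.6877  24.3014  97.0382   0.002   58.5805 -78.9872]
```

View pics/s18.png

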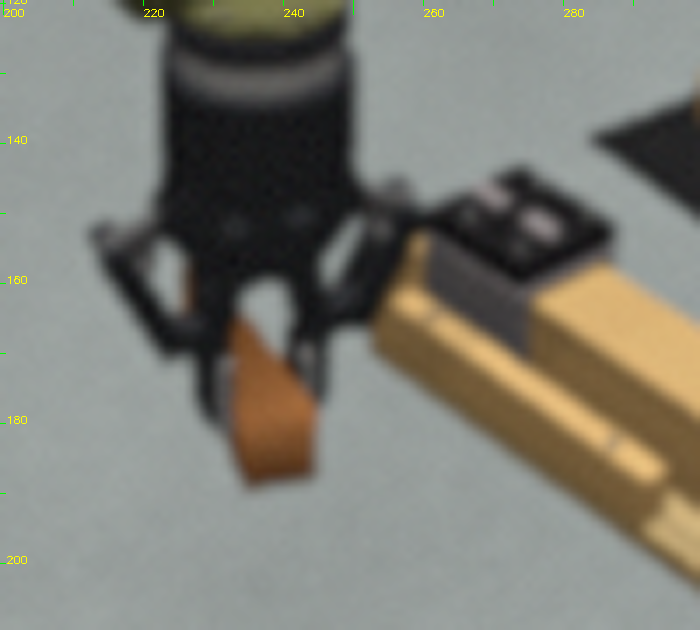

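```bash
python3 - <<'E'
from mv import *
A=case(84.5,-150);B=case(84.5,-60);print(A,B,onz("top",256,161,.034)*1000)
plan([(A[0],A[1],95,96.3),(A[0],A[1],28,96.3)])
E
```

```text
[634.9498  32.1784   0.    ] [625.0738 121.6349   0.    ] [738.5971 -30.8467  34.    ]
t 30.87 at [536.4695 -26.046   95.3314] phi 162.3 tilt z [ 0.0014 -0.0001 -1.    ] w 26.0 F [ 0.3909 -0.455  -1.7538]
j [ -6.6877  24.3014  97.0382   0.002   58.5805 -78.9872]
  rows>=9.2 [0.001 0.001 1.152] [-76.1  85.4   0.5]
  rows>=1.6 [0.001 0.001 1.152] [-76.   85.4  67.5]
```

>>> move_arm --series '[0, 0, 1.152, -76, 85.5, 0, 12, 0, 0, 1.152, -76, 85.5, 0, 12, 0, 0, 1.152, -76, 85.5, 0, 12, 0, 0, 1.152, -76, 85.5, 0, 12, 0, 0, 1.152, -76, 85.5, 0, 12, 0, 0, 1.152, -76, 85.5, 0, 12, 0, 0, 1.152, -76, 85.5, 0, 12, 0, 0, 1.152, -76, 85.5, 0, 12, 0, 0, 1.152, -76, 85.5, 0, 12, 0, 0, 1.152, -76, 85.5, 0, 12, 0, 0, 1.152, -76, 85.5, 0, 12, 0, 0, 1.152, -76, 85.5, 30, 12, 0, 0, 1.152, -76, 85.5, 55, 12, 0, 0, 1.152, -76, 85.5, 66, 12, 0, 0, 1.152, -76, 85.5, 66, 12, 0, 0, 1.152, -76, 85.5, 66, 12]'

```text
t: 32.2
eef_pos: [0.6347, 0.0323, 0.0287]
tool_rot: [[-0.11, 0.994, -0.001], [0.994, 0.11, 0.0], [0.0, -0.001, -1.0]]
ft_force: [0.6, 1.1, -0.8]
width: 0.304
```

```bash
python3 - <<'E'
from mv import *
crop("scene","s19",230,130,110,90,7)
t=bot.capture("top");np.save("pics/t19.npy",t)
crop("top","t19",165,165,90,70,8,im=np.clip(t.astype(int)*1.9,0,255).astype(np.uint8))
B=case(84.5,-60)
plan([(B[0],B[1],28,96.3)]);s=bot.sense();print(tocase(s['eef_pos'][:2]*1000))
E
```

```text
t 32.3 at [635.535   32.2866  30.2659] phi 96.33 tilt z [ 0.002 -0.    -1.   ] w 26.0 F [-0.5475 -0.876  -0.7035]
j [-0.3891 40.4066 81.1661  0.0004 58.3135 -6.715 ]
  rows>=2.2 [0.002 0.    0.   ] [90.  -0.6  2.2]
[  85.0935 -149.9567]
```

View pics/s19.png

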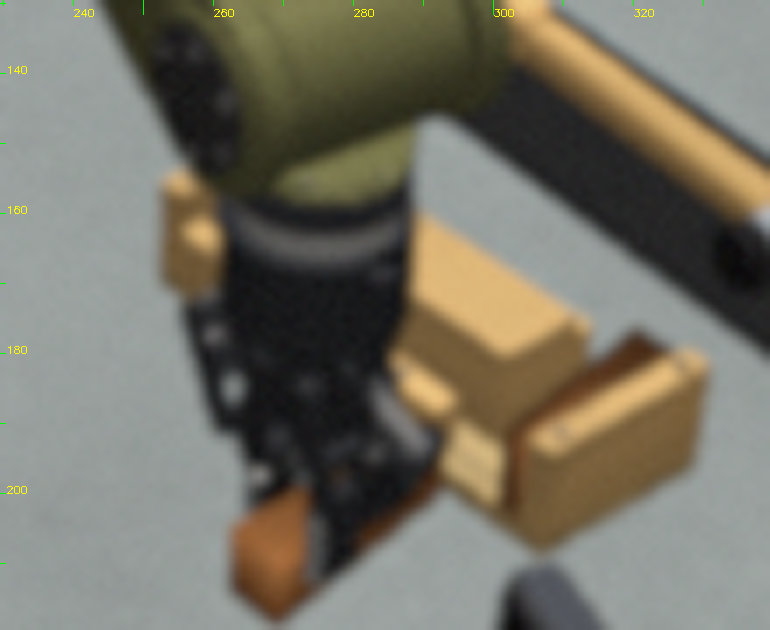

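View pics/t19.png

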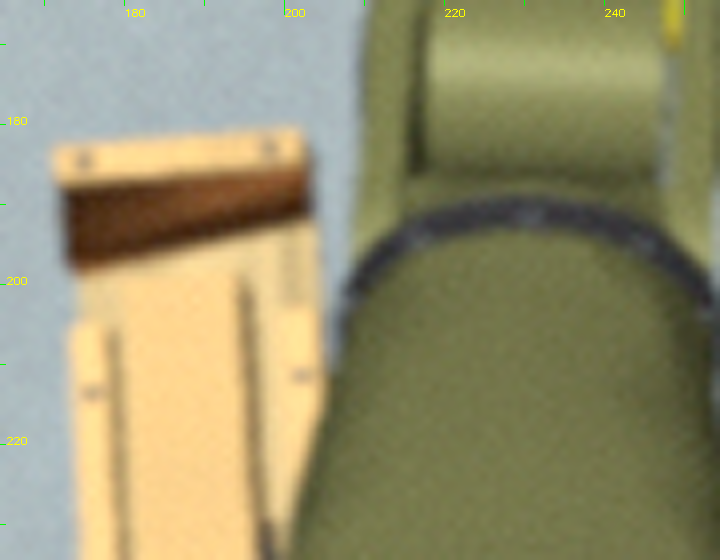

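```bash
python3 - <<'E'
from mv import *
for x,y in((505,358),(592,325)): print(tocase(onz("scene",230+x/7-.5,130+y/7-.5,.062)*1000))
for x,y in((158,273),(236,273)): print(tocase(onz("top",165+x/8-.5,165+y/8-.5,.062)*1000))
# wedge straight-face thin end top corner visible?
for x,y in((270,620),(232,590)): print("butt bottom",tocase(onz("scene",230+x/7-.5,130+y/7-.5,.017)*1000))
E
```

```text
[ 72.8036 -24.3902]
[80.0034 20.9852]
[71.6189  8.9927]
[ 69.0523 -20.9176]
butt bottom [  96.8364 -176.9547]
butt bottom [  73.3948 -176.9056]
```

>>> move_arm --series '[0, 0, 0, 25, -0.5, 0, 12, 0, 0, 0, 45, -0.5, 0, 12, 0, 0, 0, 60, -0.5, 0, 12, 0, 0, 0, 70, -0.5, 0, 12, 0, 0, 0, 70, -0.5, 0, 12]'

```text
t: 32.72
eef_pos: [0.6268, 0.1036, 0.0297]
tool_rot: [[-0.112, 0.994, 0.002], [0.994, 0.112, 0.0], [0.0, 0.002, -1.0]]
ft_force: [1.0, 0.7, -0.8]
width: 0.306
```

```bash
python3 - <<'E'
from mv import *
crop("scene","s20",250,140,100,85,7)
t=bot.capture("top");np.save("pics/t20.npy",t)
crop("top","t20",165,165,70,60,10,im=np.clip(t.astype(int)*1.9,0,255).astype(np.uint8))
plan([]);s=bot.sense();print(tocase(s['eef_pos'][:2]*1000))
E
```

```text
t 32.82 at [626.9088 101.6497  29.2279] phi 96.33 tilt z [ 0.0009  0.     -1.    ] w 25.7 F [ 1.0295 -1.0902 -0.6439]
j [ 5.9079 40.3845 81.3704 -0.0048 58.1961 -0.4209]
[ 84.1309 -80.0659]
```

View pics/s20.png

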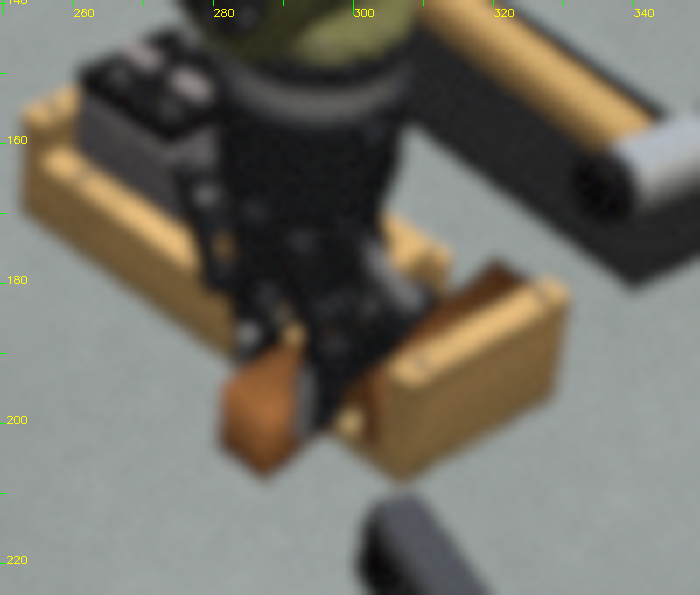

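View pics/t20.png

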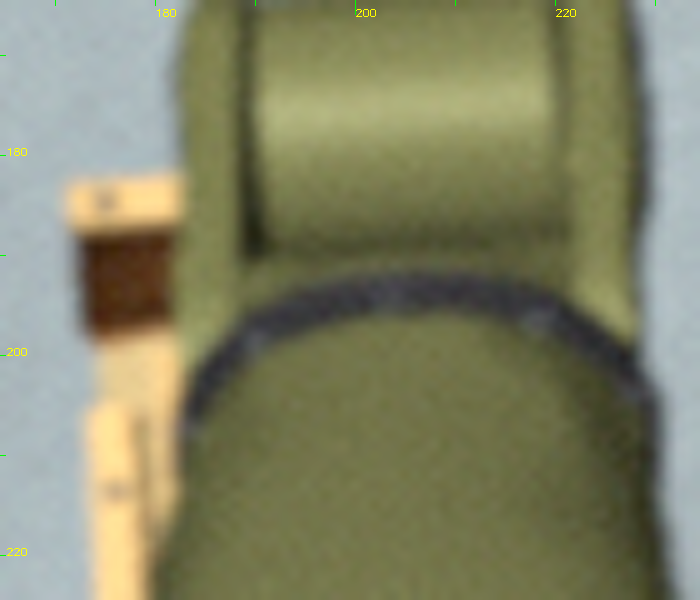

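>>> move_arm --series '[0, 0, 0, 8, 0, 0, 12, 0, 0, 0, 14, 0, 0, 12, 0, 0, 0, 18, 0, 0, 12, 0, 0, 0, 18, 0, 0, 12, 0, 0, 0, 18, 0, 2, 12, 0, 0, 0, 18, 0, 3, 12, 0, 0, 0, 18, 0, 3, 12]'

```text
t: 33.4
eef_pos: [0.6248, 0.1196, 0.0257]
tool_rot: [[-0.109, 0.994, 0.0], [0.994, 0.109, 0.0], [0.0, 0.001, -1.0]]
ft_force: [3.4, 1.9, -0.3]
width: 0.3
```

```bash
python3 - <<'E'
from mv import *
crop("scene","s21",250,140,100,85,7)
plan([]);s=bot.sense();print(tocase(s['eef_pos'][:2]*1000))
E
```

```text
t 33.45 at [624.8096 119.6194  25.7768] phi 96.28 tilt z [ 0.0004  0.0003 -1.    ] w 26.4 F [ 5.1873  0.6682 -0.209 ]
j [ 7.5354 40.791  81.2026  0.0136 57.9802  1.2462]
[ 84.0163 -61.9743]
```

View pics/s21.png

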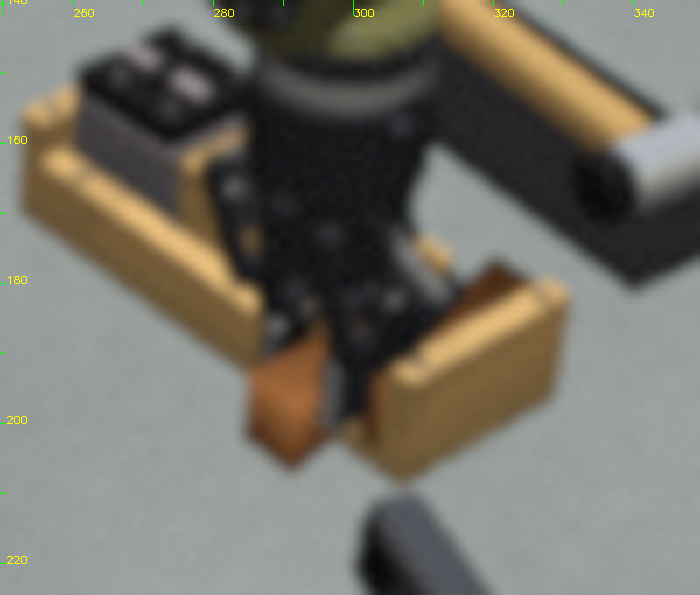

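>>> move_arm --series '[0, 0, 0, 0, 2, 1, 12, 0, 0, 0, 0, 2, 1.5, 12, 0, 0, 0, 0, 2, 2, 12, 0, 0, 0, 0, 2, 2, 12]'

```text
t: 33.78
eef_pos: [0.6266, 0.1197, 0.0251]
tool_rot: [[-0.11, 0.994, -0.0], [0.994, 0.11, -0.0], [-0.0, -0.0, -1.0]]
ft_force: [-6.0, -1.8, 15.8]
width: 0.305
```

```bash
python3 - <<'E'
from mv import *
plan([]);s=bot.sense();print(tocase(s['eef_pos'][:2]*1000))
E
```

```text
t 33.78 at [626.5774 119.6539  25.1237] phi 96.31 tilt z [-0.0004 -0.0003 -1.    ] w 26.0 F [-6.0297 -1.7543 15.7827]
j [ 7.5272 41.0582 80.8326 -0.0155 58.137   1.2259]
[ 85.7772 -62.134 ]
```

>>> move_arm --series '[0, 0, 0, 0, -0.8, -1, 12, 0, 0, 0, 0, -0.8, -1, 30, 0, 0, 0, 0, -0.8, -1, 45, 0, 0, 0, 0, -0.8, -1, 45, 0, 0, 0, 0, -0.8, -1, 45, 0, 0, 0, 0, -0.8, -40, 45, 0, 0, 0, 0, -0.8, -80, 45, 0, 0, 0, 0, -0.8, -120, 45, 0, 0, 0, 0, -0.8, -150, 45, 0, 0, 0, -150, -0.8, -150, 45, 0, 0, 0, -150, -0.8, -150, 45, 0, 0, 0, -150, -0.8, -150, 45, 0, 0, 0, -150, -0.8, -150, 45, 0, 0, 0, -150, -0.8, -150, 45]'

```text
t: 34.95
eef_pos: [0.6423, -0.0342, 0.1735]
tool_rot: [[-0.105, 0.994, -0.0], [0.994, 0.105, -0.001], [-0.001, -0.0, -1.0]]
ft_force: [-0.1, -0.5, -1.5]
width: 0.526
```

```bash
python3 - <<'E'
from mv import *
crop("scene","s22",250,140,100,85,7)
t=bot.capture("top");np.save("pics/t22.npy",t)
crop("top","t22",105,170,130,120,6,im=np.clip(t.astype(int)*1.7,0,255).astype(np.uint8))
plan([])
E
```

```text
t 35.05 at [642.1664 -30.0885 173.4728] phi 96.2 tilt z [-0.0006  0.0002 -1.    ] w 45.4 F [-0.0044 -0.2984 -0.5588]
j [ -5.9491  31.7805  74.3378   0.0076  73.9145 -12.1535]
```

View pics/s22.png

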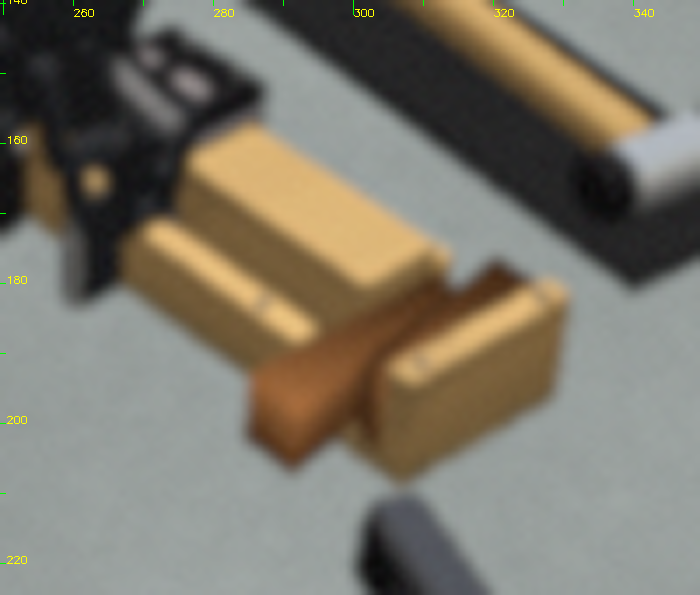

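View pics/t22.png

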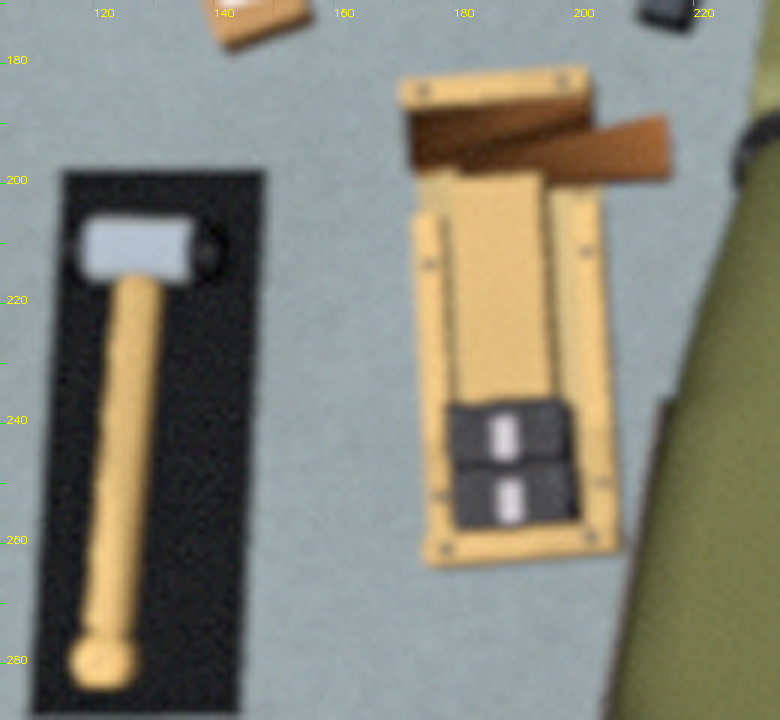

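```bash
python3 - <<'E'
from mv import *
def tc(x,y,z): return onz("top",105+x/6-.5,170+y/6-.5,z)[:2]*1000
a=tc(139,290,.033);b=tc(108,620,.033);d=a-b;print(a,b,"yaw",np.degrees(np.arctan2(d[1],d[0])))
for p in((82,215),(92,282),(195,218),(190,282),(228,252),(66,246)): print(p,tc(*p,.020))
print("head mid guess",tc(143,249,.037), "tail end",tc(101,692,.02))
t=np.load('pics/t22.npy')
s=bot.capture("scene");np.save("pics/s22.npy",s)
crop("scene","s22b",290,115,90,75,8,im=np.clip(s.astype(int)*1.6,0,255).astype(np.uint8))
crop("top","t22b",105,195,45,30,16,im=np.clip(t.astype(int)*3,0,255).astype(np.uint8))
E
```

```text
[544.8362 365.8884] [375.9381 368.4293] yaw -0.8618913511865977
(82, 215) [585.7502 402.5176]
(92, 282) [550.2463 394.3807]
(195, 218) [585.571  343.0886]
(190, 282) [551.4492 343.1997]
(228, 252) [567.8457 324.4638]
(66, 246) [569.0221 409.5335]
head mid guess [565.8144 364.3719] tail end [339.9414 372.7443]
```

View pics/s22b.png

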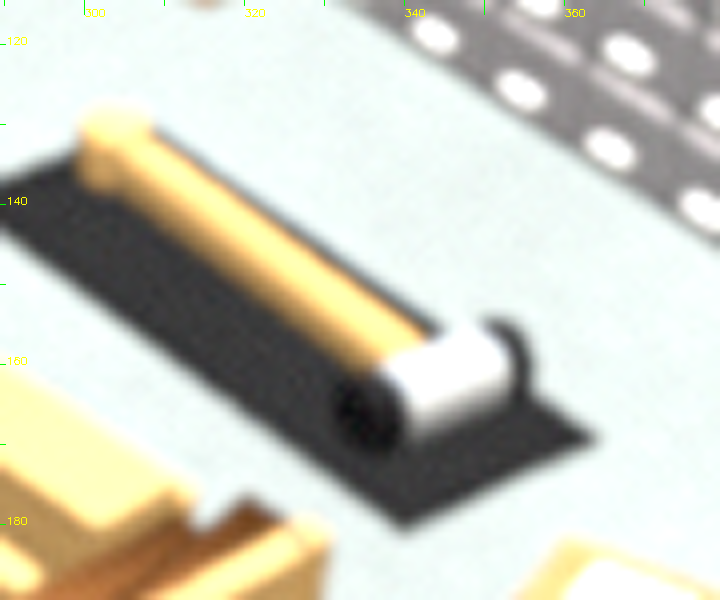

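View pics/t22b.png

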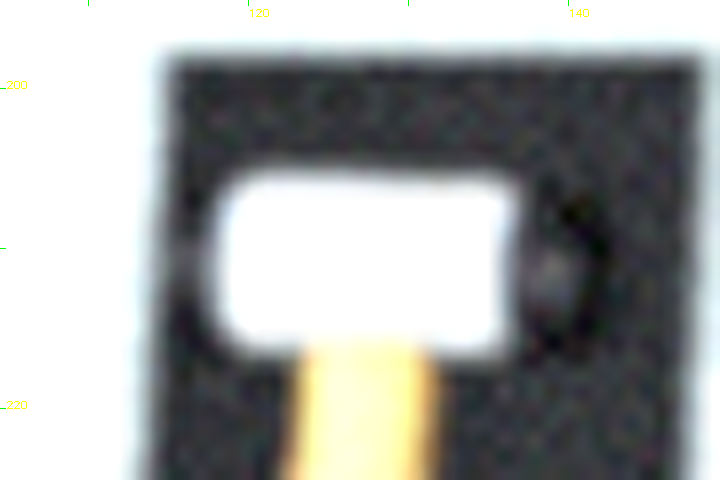

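```bash
python3 - <<'E'
from mv import *
print(onz("scene",335.8,165.8,.02)*1000)
plan([(503,366.8,150,179.1),(503,366.8,9,179.1)])
E
```

```text
[567.79   334.1018  20.    ]
t 35.1 at [642.1478 -28.9894 173.5055] phi 96.29 tilt z [-0.0005  0.0002 -1.    ] w 45.0 F [ 0.0372 -0.3146  0.2612]
j [ -5.853   31.7697  74.3499   0.0111  73.9127 -12.1433]
  rows>=11.6 [-0.    -0.001 -1.445] [408.6 -95.   23.7]
  rows>=3.4 [-0.    -0.001 -1.445] [408.6 -94.9 164.7]
```

>>> move_arm --series '[0, 0, -1.445, 408, -95, 0, 60, 0, 0, -1.445, 408, -95, 0, 60, 0, 0, -1.445, 408, -95, 0, 60, 0, 0, -1.445, 408, -95, 0, 60, 0, 0, -1.445, 408, -95, 0, 60, 0, 0, -1.445, 408, -95, 0, 60, 0, 0, -1.445, 408, -95, 0, 60, 0, 0, -1.445, 408, -95, 0, 60, 0, 0, -1.445, 408, -95, 0, 60, 0, 0, -1.445, 408, -95, 0, 60, 0, 0, -1.445, 408, -95, 0, 60, 0, 0, -1.445, 408, -95, 0, 60, 0, 0, -1.445, 408, -95, 0, 60, 0, 0, -1.445, 408, -95, 40, 60, 0, 0, -1.445, 408, -95, 70, 60, 0, 0, -1.445, 408, -95, 70, 60, 0, 0, -1.445, 408, -95, 70, 60]' --grip_force 120

```text
t: 36.52
eef_pos: [0.5024, 0.3658, 0.1034]
tool_rot: [[-1.0, 0.017, -0.002], [0.017, 1.0, -0.001], [0.002, -0.001, -1.0]]
ft_force: [0.4, -0.7, 0.8]
width: 0.705
```

```bash
python3 - <<'E'
from mv import *
s=bot.capture("scene")
crop("scene","s23",280,80,110,100,7,im=np.clip(s.astype(int)*1.3,0,255).astype(np.uint8))
plan([(503,366.8,9,179.1)])
E
```

```text
t 36.57 at [503.3069 366.2828 105.2104] phi 179.03 tilt z [ 0.0008  0.0005 -1.    ] w 59.6 F [-0.2597 -0.0705  0.3805]
j [ 32.674   33.2689  81.6833   0.0016  64.9955 -56.3519]
  rows>=2.3 [ 0.001  0.001 -0.001] [ 0.4  0.5 96.2]
```

View pics/s23.png

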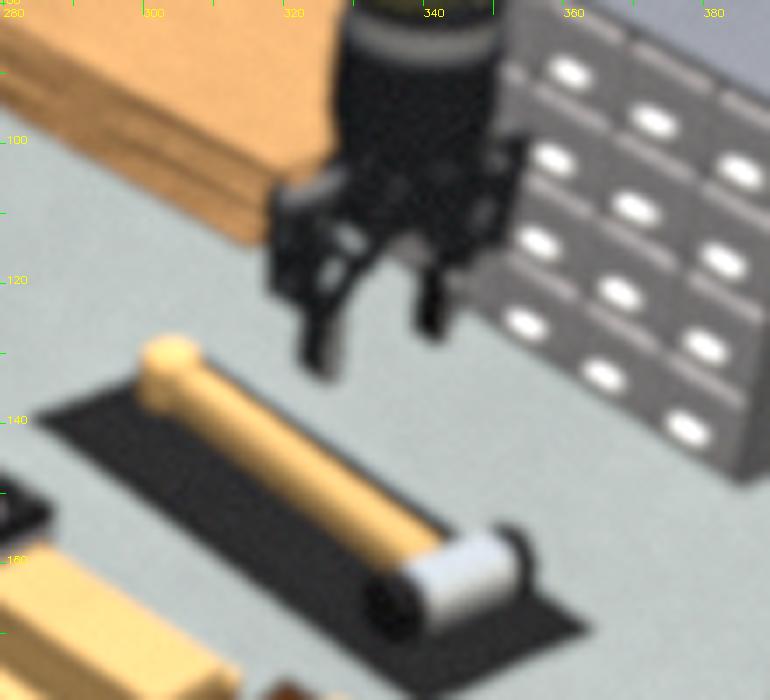

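>>> move_arm --series '[0, 0, 0, 0, 0, 40, 60, 0, 0, 0, 0, 0, 75, 60, 0, 0, 0, 0, 0, 92, 60, 0, 0, 0, 0, 0, 95, 60, 0, 0, 0, 0, 0, 95, 60, 0, 0, 0, 0, 0, 95, 10, 0, 0, 0, 0, 0, 95, 10, 0, 0, 0, 0, 0, 95, 10, 0, 0, 0, 0, 0, 95, 10, 0, 0, 0, 0, 0, 95, 10, 0, 0, 0, 0, 0, 95, 10, 0, 0, 0, 0, 0, 95, 10]' --grip_force 120

```text
t: 37.57
eef_pos: [0.5041, 0.3666, 0.0112]
tool_rot: [[-1.0, 0.015, 0.003], [0.015, 1.0, 0.002], [-0.003, 0.002, -1.0]]
ft_force: [-2.0, -0.6, 12.0]
width: 0.232
```

```bash
python3 - <<'E'
from mv import *
plan([])
E
```

```text
t 37.57 at [504.0655 366.6015  11.245 ] phi 179.11 tilt z [ 0.0031  0.0019 -1.    ] w 19.8 F [-1.954  -0.5588 11.9608]
j [ 32.6625  40.5669  83.9704  -0.0029  55.2544 -56.4497]
```

>>> move_arm --series '[0, 0, 0, 0, 0, -20, 10, 0, 0, 0, 0, 0, -60, 10, 0, 0, 0, 0, 0, -100, 10, 0, 0, 0, 0, 0, -140, 10, 0, 0, 0, 0, 0, -140, 10, 0, 0, 0, 0, 0, -140, 10]'

```text
t: 38.07
eef_pos: [0.5037, 0.3663, 0.1516]
tool_rot: [[-1.0, 0.016, 0.004], [0.016, 1.0, 0.003], [-0.004, 0.003, -1.0]]
ft_force: [-0.7, -0.0, -4.0]
width: 0.23
```

```bash
python3 - <<'E'
from mv import *
s=bot.capture("scene")
crop("scene","s24",280,60,110,100,7,im=np.clip(s.astype(int)*1.3,0,255).astype(np.uint8))
t=bot.capture("top");np.save("pics/t24.npy",t)
# strike pose: head mid case (84, y). hammer yaw 6.3 ; tool phi 186.3
for y in(-180,-142):
    h=case(84,y);a=np.radians(CY);g=h[:2]-65*np.array([np.cos(a),np.sin(a)]);print("head",h,"grip",g)
plan([(g[0],g[1]-120,152,186.3)])
E
```

```text
head [637.7449   2.3047   0.    ] grip [573.1374  -4.828 ]
head [633.575   40.0752   0.    ] grip [568.9675  32.9425]
t 38.17 at [502.5352 365.4825 147.7681] phi 179.09 tilt z [-0.0015 -0.0009 -1.    ] w 19.6 F [ 1.0587 -0.5437 -4.7951]
j [ 32.6506  30.5203  79.8427   0.0006  69.7362 -56.4399]
  rows>=11.0 [-0.001 -0.002 -0.126] [ -73.6 -451.4   -3.9]
```

View pics/s24.png

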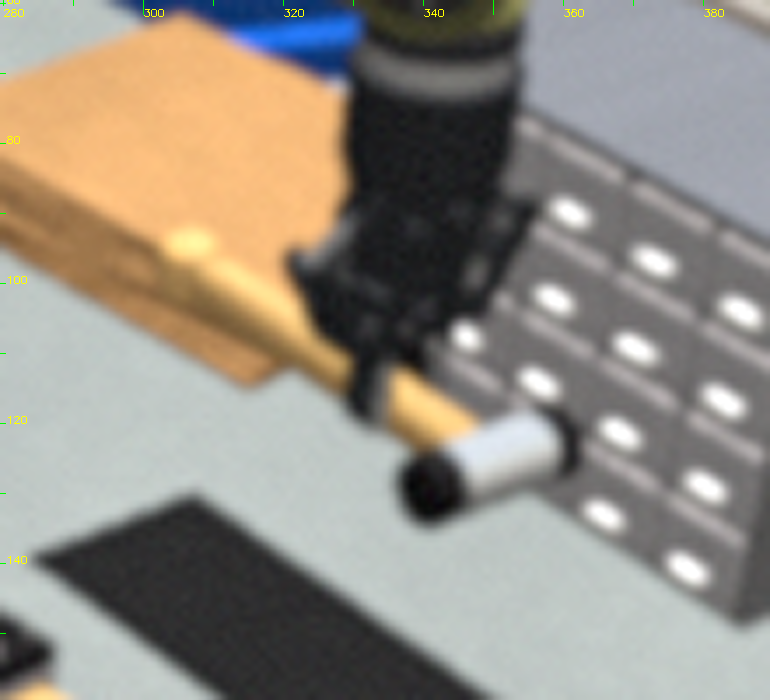

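```bash
python3 - <<'E'
from mv import *
g=case(19.5,-185);print(g)
plan([(g[0],g[1],152,186.3),(g[0],g[1],22,186.3)])
E
```

```text
[574.1831  -9.743    0.    ]
t 38.17 at [502.5352 365.4825 147.7681] phi 179.09 tilt z [-0.0015 -0.0009 -1.    ] w 19.6 F [ 1.0587 -0.5437 -4.7951]
j [ 32.6506  30.5203  79.8427   0.0006  69.7362 -56.4399]
  rows>=9.2 [-0.001 -0.002 -0.126] [ -77.6 -374.    -4. ]
  rows>=3.1 [-0.001 -0.002 -0.126] [ -77.8 -373.9  126. ]
```

>>> move_arm --series '[0, 0, -0.126, -78, -374, 0, 10, 0, 0, -0.126, -78, -374, 0, 10, 0, 0, -0.126, -78, -374, 0, 10, 0, 0, -0.126, -78, -374, 0, 10, 0, 0, -0.126, -78, -374, 0, 10, 0, 0, -0.126, -78, -374, 0, 10, 0, 0, -0.126, -78, -374, 0, 10, 0, 0, -0.126, -78, -374, 0, 10, 0, 0, -0.126, -78, -374, 0, 10, 0, 0, -0.126, -78, -374, 0, 10, 0, 0, -0.126, -78, -374, 0, 10, 0, 0, -0.126, -78, -374, 0, 10, 0, 0, -0.126, -78, -374, 35, 10, 0, 0, -0.126, -78, -374, 70, 10, 0, 0, -0.126, -78, -374, 105, 10, 0, 0, -0.126, -78, -374, 125, 10, 0, 0, -0.126, -78, -374, 127, 10, 0, 0, -0.126, -78, -374, 127, 10, 0, 0, -0.126, -78, -374, 127, 10]'

```text
t: 39.75
eef_pos: [0.5758, -0.0086, 0.023]
tool_rot: [[-0.994, -0.111, 0.001], [-0.111, 0.994, -0.0], [-0.001, -0.0, -1.0]]
ft_force: [0.3, 0.2, -3.1]
width: 0.229
```

```bash
python3 - <<'E'
from mv import *
s=bot.capture("scene")
crop("scene","s25",220,140,110,85,7,im=np.clip(s.astype(int)*1.3,0,255).astype(np.uint8))
t=bot.capture("top");np.save("pics/t25.npy",t)
crop("top","t25",165,165,90,70,8,im=np.clip(t.astype(int)*1.9,0,255).astype(np.uint8))
plan([]);s=bot.sense();print(tocase(s['eef_pos'][:2]*1000))
E
```

```text
t 39.85 at [576.0633  -8.9713  23.6118] phi -173.65 tilt z [ 0.0028 -0.0002 -1.    ] w 19.3 F [-1.0055  0.2709 -2.9067]
j [  -4.535    34.6627   92.2896    0.0015   52.8881 -100.8835]
[  21.4535 -184.4394]
```

View pics/s25.png

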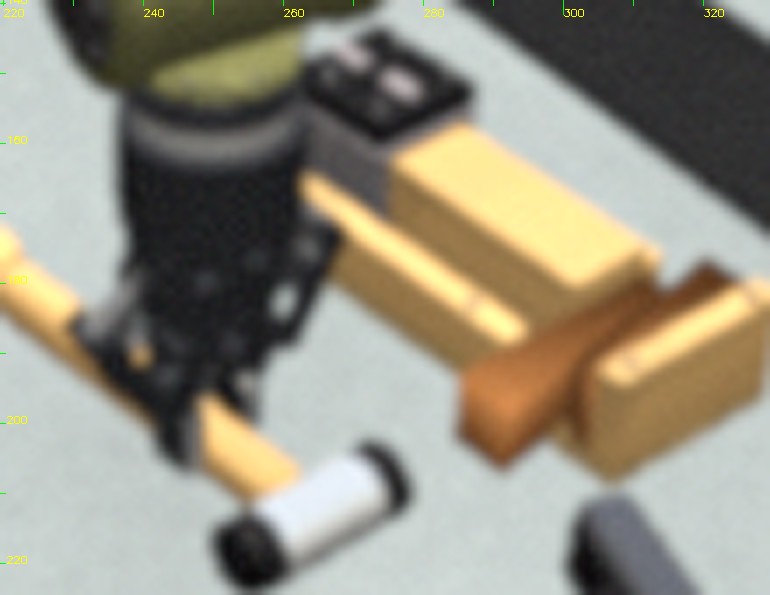

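View pics/t25.png

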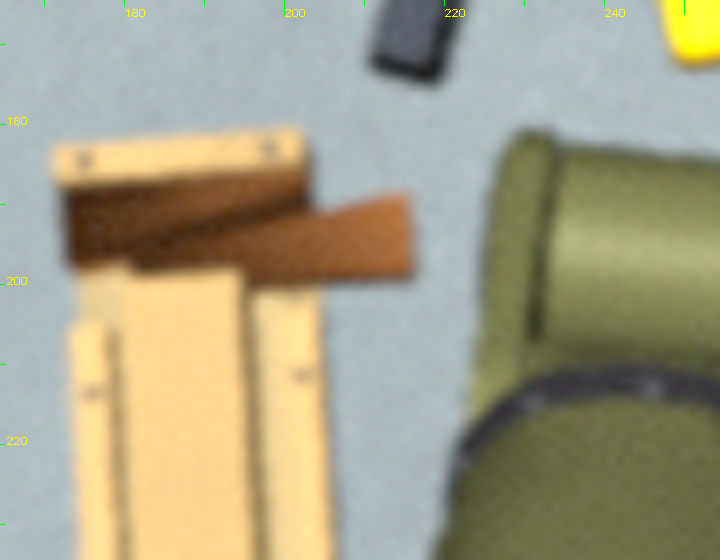

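```bash
python3 - <<'E'
from mv import *
for x,y in((410,190),(413,280)): print("butt",tocase(onz("top",165+x/8-.5,165+y/8-.5,.048)*1000))
for x,y in((388,480),(248,545)): print("face",tocase(onz("scene",220+x/7-.5,140+y/7-.5,.032)*1000))
for x,y in((460,435),(502,467)): print("butt bot",tocase(onz("scene",220+x/7-.5,140+y/7-.5,.012)*1000))
E
```

```text
butt [ 99.0779 -89.3678]
butt [ 63.1438 -87.9486]
face [  89.5248 -144.9197]
face [  83.2747 -214.8308]
butt bot [ 71.1278 -85.6015]
butt bot [ 97.3889 -86.0958]
```

>>> move_arm --series '[0, 0, 0, 1.5, 15, 2, 10, 0, 0, 0, 1.5, 30, 2, 10, 0, 0, 0, 1.5, 42, 2, 10, 0, 0, 0, 1.5, 48, 2, 10, 0, 0, 0, 1.5, 48, 2, 10]'

```text
t: 40.27
eef_pos: [0.5686, 0.0394, 0.0206]
tool_rot: [[-0.994, -0.112, 0.001], [-0.112, 0.994, 0.0], [-0.001, -0.0, -1.0]]
ft_force: [-0.6, -1.1, -2.9]
width: 0.23
```

```bash
python3 - <<'E'
from mv import *
s=bot.capture("scene")
crop("scene","s26",240,140,100,85,7,im=np.clip(s.astype(int)*1.3,0,255).astype(np.uint8))
plan([]);s=bot.sense();print(tocase(s['eef_pos'][:2]*1000))
E
```

```text
t 40.32 at [568.6553  38.5727  20.3943] phi -173.63 tilt z [ 0.001  -0.0001 -1.    ] w 19.6 F [ 0.1345 -0.0125 -3.1005]
j [  0.2003  34.3831  93.3292  -0.0047  52.2327 -96.1718]
[  19.3075 -136.3695]
```

View pics/s26.png

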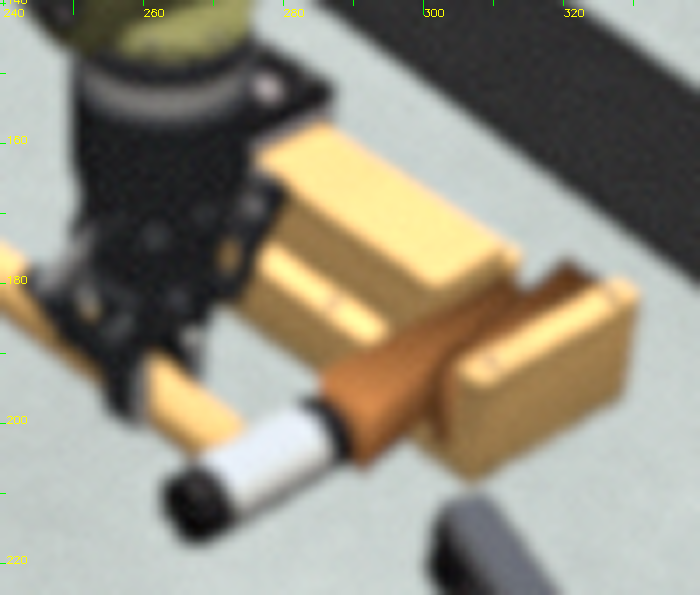

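>>> move_arm --series '[0, 0, 0, 0, 4, 0, 10, 0, 0, 0, 0, 8, 0, 10, 0, 0, 0, 0, 12, 0, 10, 0, 0, 0, 0, 16, 0, 10, 0, 0, 0, 0, 18, 0, 10, 0, 0, 0, 0, 18, 0, 10]'

```text
t: 40.82
eef_pos: [0.5663, 0.0565, 0.0198]
tool_rot: [[-0.994, -0.11, -0.0], [-0.11, 0.994, 0.0], [0.0, 0.0, -1.0]]
ft_force: [-0.0, 0.3, -3.2]
width: 0.233
```

```bash
python3 - <<'E'
from mv import *
plan([]);s=bot.sense();print(tocase(s['eef_pos'][:2]*1000))
E
```

```text
t 40.82 at [566.3347  56.507   19.7603] phi -173.66 tilt z [-0.0001  0.     -1.    ] w 19.9 F [-0.0323  0.3472 -3.1925]
j [  2.0097  34.3858  93.4349   0.0035  52.1839 -94.3324]
[  18.9689 -118.2889]
```

>>> move_arm --series '[0, 0, 0, 0, 3, -0.5, 10, 0, 0, 0, 0, 6, -0.5, 10, 0, 0, 0, 0, 8, -0.5, 10, 0, 0, 0, 0, 10, -0.5, 10, 0, 0, 0, 0, 12, -0.5, 10, 0, 0, 0, 0, 12, -0.5, 10]'

```text
t: 41.32
eef_pos: [0.565, 0.0684, 0.0203]
tool_rot: [[-0.994, -0.11, -0.0], [-0.11, 0.994, 0.0], [0.0, 0.0, -1.0]]
ft_force: [-0.5, 0.7, -3.1]
width: 0.23
```

```bash
python3 - <<'E'
from mv import *
s=bot.capture("scene")
crop("scene","s27",240,140,100,85,7,im=np.clip(s.astype(int)*1.3,0,255).astype(np.uint8))
plan([]);s=bot.sense();print(tocase(s['eef_pos'][:2]*1000))
E
```

```text
t 41.37 at [565.0063  68.2263  20.2529] phi -173.67 tilt z [-0.0001  0.0001 -1.    ] w 19.6 F [-0.3828  0.3467 -2.6659]
j [  3.1966  34.3367  93.434    0.0043  52.2349 -93.1384]
[  18.9346 -106.4946]
```

View pics/s27.png

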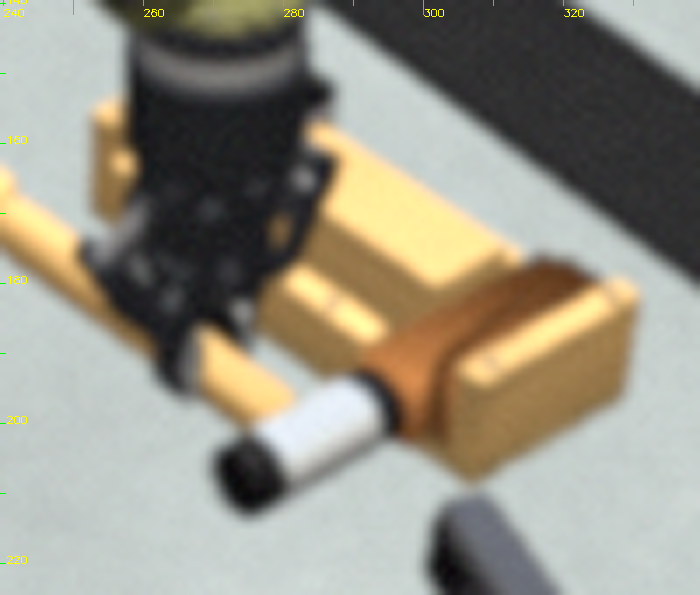

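>>> move_arm --series '[0, 0, 0, 0, 1.5, 0, 10, 0, 0, 0, 0, 3, 0, 10, 0, 0, 0, 0, 4, 0, 10, 0, 0, 0, 0, 4, 0, 10]'

```text
t: 41.7
eef_pos: [0.5643, 0.0702, 0.0202]
tool_rot: [[-0.994, -0.108, -0.001], [-0.108, 0.994, -0.002], [0.001, -0.002, -1.0]]
ft_force: [-2.4, -15.2, -0.6]
width: 0.228
```

```bash
python3 - <<'E'
from mv import *
plan([]);s=bot.sense();print(tocase(s['eef_pos'][:2]*1000))
E
```

```text
t 41.7 at [564.3006  70.196   20.1762] phi -173.8 tilt z [-0.0013 -0.002  -1.    ] w 19.4 F [ -2.3832 -15.2121  -0.6211]
j [  3.4492  34.3323  93.4551  -0.1425  52.2917 -92.6652]
[  18.4493 -104.4593]
```

>>> move_arm --series '[0, 0, 0, 0, -8, 0, 10, 0, 0, 0, 0, -8, 0, 10, 0, 0, 0, 0, -3, 0, 10, 0, 0, 0, 0, 0, 0, 10, 0, 0, 0, 0, 1, 0, 10, 0, 0, 0, 0, 1, 0, 10]'

```text
t: 42.2
eef_pos: [0.5643, 0.0708, 0.0203]
tool_rot: [[-0.994, -0.108, -0.001], [-0.108, 0.994, -0.003], [0.001, -0.003, -1.0]]
ft_force: [-3.4, -26.3, -0.9]
width: 0.228
```

```bash
python3 - <<'E'
from mv import *
plan([]);s=bot.sense();print(tocase(s['eef_pos'][:2]*1000))
E
```

```text
t 42.2 at [564.3013  70.7707  20.2621] phi -173.81 tilt z [-0.001  -0.0033 -1.    ] w 19.5 F [ -3.3715 -26.3284  -0.8549]
j [  3.539   34.329   93.4458  -0.2358  52.2938 -92.505 ]
[  18.513  -103.8882]
```

>>> move_arm --series '[0, 0, 0, 0, -9, 0, 10, 0, 0, 0, 0, -9, 0, 10, 0, 0, 0, 0, -4, 0, 10, 0, 0, 0, 0, 0, 0, 10, 0, 0, 0, 0, 0, 0, 10, 0, 0, 0, 0, -9, 0, 10, 0, 0, 0, 0, -9, 0, 10, 0, 0, 0, 0, -4, 0, 10, 0, 0, 0, 0, 0, 0, 10, 0, 0, 0, 0, 0, 0, 10]'

```text
t: 43.03
eef_pos: [0.5641, 0.071, 0.0202]
tool_rot: [[-0.994, -0.108, -0.001], [-0.108, 0.994, -0.004], [0.002, -0.004, -1.0]]
ft_force: [-2.4, -31.4, -0.3]
width: 0.231
```

```bash
python3 - <<'E'
from mv import *
plan([]);s=bot.sense();print(tocase(s['eef_pos'][:2]*1000))
E
```

```text
t 43.03 at [564.1453  71.0269  20.2488] phi -173.8 tilt z [-0.0012 -0.0043 -1.    ] w 19.7 F [ -2.4342 -31.4489  -0.3097]
j [  3.5887  34.3266  93.4525  -0.3029  52.3065 -92.4251]
[  18.386  -103.6164]
```

>>> move_arm --series '[0, 0, 0, 0, -15, 0, 10, 0, 0, 0, 0, -40, 0, 10, 0, 0, 0, 0, -60, 0, 10, 0, 0, 0, 0, -60, 0, 10]'

```text
t: 43.37
eef_pos: [0.5714, 0.0119, 0.0203]
tool_rot: [[-0.994, -0.109, 0.0], [-0.109, 0.994, -0.0], [-0.0, -0.0, -1.0]]
ft_force: [0.8, 0.1, -3.1]
width: 0.23
```

```bash
python3 - <<'E'
from mv import *
s=bot.capture("scene")
crop("scene","s28",240,140,100,85,7,im=np.clip(s.astype(int)*1.3,0,255).astype(np.uint8))
t=bot.capture("top");np.save("pics/t28.npy",t)
crop("top","t28",160,170,70,100,6,im=np.clip(t.astype(int)*1.9,0,255).astype(np.uint8))
plan([])
E
```

```text
t 43.47 at [571.0673  14.194   20.2029] phi -173.7 tilt z [-0.0001  0.0004 -1.    ] w 19.9 F [ 0.7917  1.5771 -2.9947]
j [ -2.2585  34.556   93.0635   0.0258  52.3892 -98.5769]
```

View pics/s28.png

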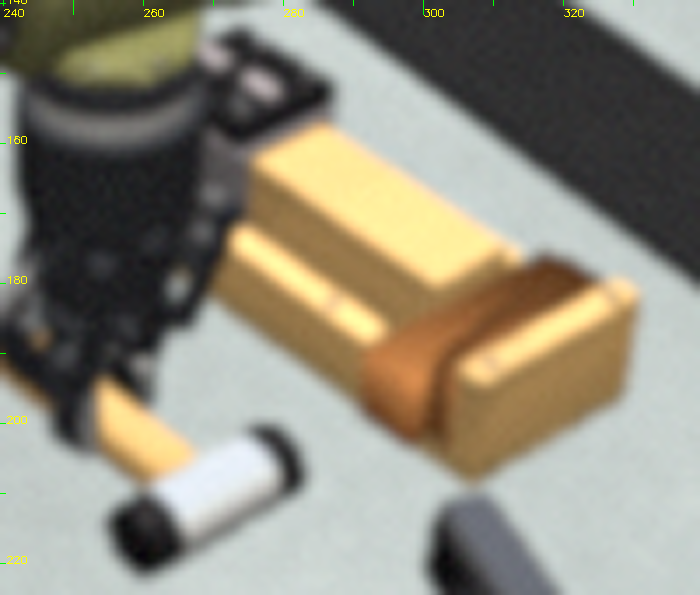

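View pics/t28.png

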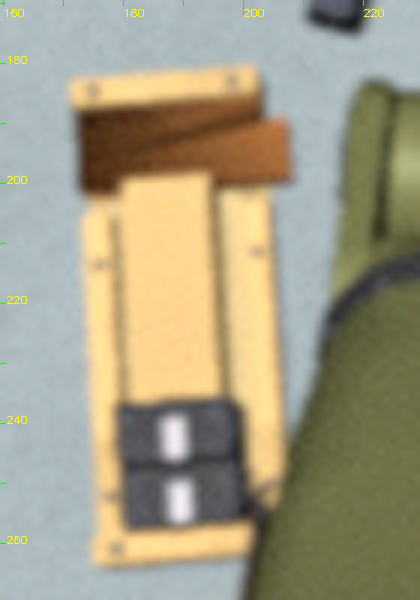

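```bash
python3 - <<'E'
from mv import *
for x,y in((290,120),(293,183)): print("butt",tocase(onz("top",160+x/6-.5,170+y/6-.5,.048)*1000))
plan([(571,10,150,-173.7),(503.5,366.5,150,-180.9),(503.5,366.5,11,-180.9)])
E
```

```text
butt [ 97.1868 -64.3751]
butt [ 63.6378 -63.6371]
t 43.47 at [571.0673  14.194   20.2029] phi -173.7 tilt z [-0.0001  0.0004 -1.    ] w 19.9 F [ 0.7917  1.5771 -2.9947]
j [ -2.2585  34.556   93.0635   0.0258  52.3892 -98.5769]
  rows>=3.1 [ 0. -0.  0.] [   0.5   -4.1 -129.8]
  rows>=8.7 [ 0.    -0.     0.126] [  28.5  357.6 -129.7]
  rows>=3.3 [ 0.    -0.     0.126] [ 28.5 357.6   9.3]
```

>>> move_arm --series '[0, 0, 0, 0, 0, -40, 10, 0, 0, 0, 0, 0, -80, 10, 0, 0, 0, 0, 0, -120, 10, 0, 0, 0, 0, 0, -130, 10, 0, 0, 0.126, 28.5, 357, -130, 10, 0, 0, 0.126, 28.5, 357, -130, 10, 0, 0, 0.126, 28.5, 357, -130, 10, 0, 0, 0.126, 28.5, 357, -130, 10, 0, 0, 0.126, 28.5, 357, -130, 10, 0, 0, 0.126, 28.5, 357, -130, 10, 0, 0, 0.126, 28.5, 357, -130, 10, 0, 0, 0.126, 28.5, 357, -130, 10, 0, 0, 0.126, 28.5, 357, -130, 10, 0, 0, 0.126, 28.5, 357, -130, 10, 0, 0, 0.126, 28.5, 357, -130, 10, 0, 0, 0.126, 28.5, 357, -90, 10, 0, 0, 0.126, 28.5, 357, -60, 10, 0, 0, 0.126, 28.5, 357, -60, 10, 0, 0, 0.126, 28.5, 357, -60, 10, 0, 0, 0.126, 28.5, 357, -60, 10]'

```text
t: 45.13
eef_pos: [0.5043, 0.3653, 0.0822]
tool_rot: [[-1.0, 0.016, 0.002], [0.016, 1.0, 0.001], [-0.002, 0.001, -1.0]]
ft_force: [0.6, 0.6, -2.9]
width: 0.23
```

```bash
python3 - <<'E'
from mv import *
s=bot.capture("scene")
crop("scene","s29",280,80,110,100,7,im=np.clip(s.astype(int)*1.3,0,255).astype(np.uint8))
plan([(503.5,366.5,11.5,179.1)])
E
```

```text
t 45.18 at [504.4937 365.4457  82.7017] phi 179.08 tilt z [ 0.0028  0.0018 -1.    ] w 19.6 F [ 0.7654 -0.5037 -2.4288]
j [ 32.5505  34.8402  82.5009   0.0005  62.4701 -56.5287]
  rows>=1.7 [ 0.002  0.003 -0.   ] [ 1.2  0.9 71.2]
```

View pics/s29.png

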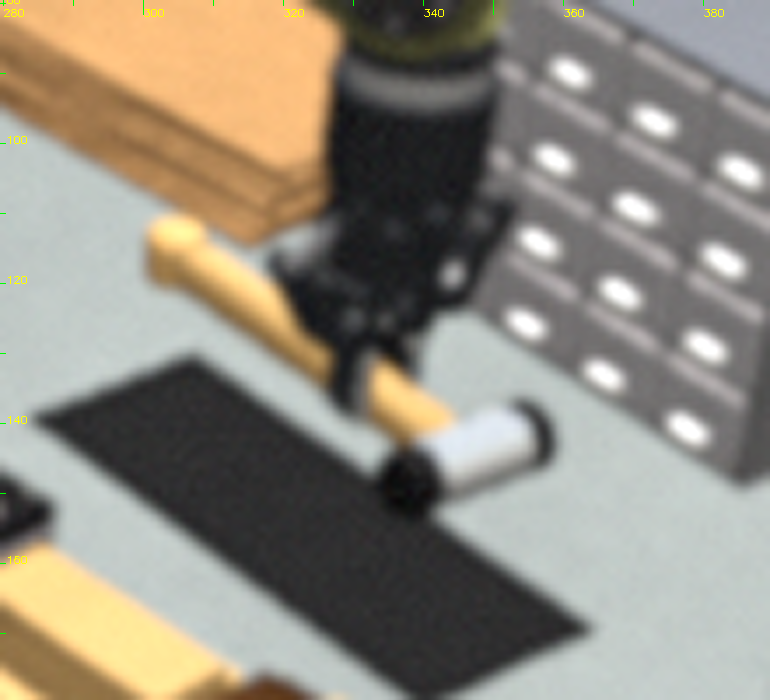

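>>> move_arm --series '[0, 0, 0, 0, 0, 30, 10, 0, 0, 0, 0, 0, 55, 10, 0, 0, 0, 0, 0, 66, 10, 0, 0, 0, 0, 0, 70, 10, 0, 0, 0, 0, 0, 71, 10, 0, 0, 0, 0, 0, 71, 10]'

```text
t: 45.68
eef_pos: [0.5044, 0.3656, 0.0113]
tool_rot: [[-1.0, 0.016, 0.002], [0.016, 1.0, 0.001], [-0.002, 0.001, -1.0]]
ft_force: [-1.0, -1.0, -0.1]
width: 0.229
```

```bash
python3 - <<'E'
from mv import *
plan([])
E
```

```text
t 45.68 at [504.4038 365.5689  11.3375] phi 179.09 tilt z [ 0.0021  0.0014 -1.    ] w 19.6 F [-1.0452 -1.0084 -0.1496]
j [ 32.5645  40.5524  83.9812   0.0004  55.3217 -56.5274]
```

Weight has come off; release, lift and clear away.

>>> move_arm --series '[0, 0, 0, 0, 0, 0.5, 10, 0, 0, 0, 0, 0, 0.5, 30, 0, 0, 0, 0, 0, 0.5, 60, 0, 0, 0, 0, 0, 0.5, 60, 0, 0, 0, 0, 0, 0.5, 60, 0, 0, 0, 0, 0, -40, 60, 0, 0, 0, 0, 0, -80, 60, 0, 0, 0, 0, 0, -120, 60, 0, 0, 0, 0, 0, -150, 60, 0, 0, 0, 150, 30, -170, 60, 0, 0, 0, 150, 30, -170, 60, 0, 0, 0, 150, 30, -170, 60, 0, 0, 0, 150, 30, -170, 60, 0, 0, 0, 150, 30, -170, 60, 0, 0, 0, 150, 30, -170, 60]' --grip_force 40

```text
t: 46.93
eef_pos: [0.3532, 0.398, 0.1801]
tool_rot: [[-1.0, 0.014, 0.001], [0.014, 1.0, 0.001], [-0.001, 0.001, -1.0]]
ft_force: [0.7, -0.1, 0.1]
width: 0.704
```

```bash
python3 - <<'E'
from mv import *
s=bot.capture("scene");cv2.imwrite("pics/s30.png",cv2.resize(s[:,:,::-1],(768,576),interpolation=cv2.INTER_CUBIC))
t=bot.capture("top");np.save("pics/t30.npy",t);cv2.imwrite("pics/t30.png",cv2.resize(np.clip(t[:,:,::-1].astype(int)*1.4,0,255).astype(np.uint8),(768,576),interpolation=cv2.INTER_CUBIC))
crop("top","t30b",165,165,70,75,8,im=np.clip(t.astype(int)*1.9,0,255).astype(np.uint8))
plan([])
E
```

```text
t 47.03 at [354.6696 397.3857 179.398 ] phi 179.08 tilt z [ 0.0005  0.0003 -1.    ] w 60.2 F [-0.3202  0.1726 -0.5257]
j [ 44.314   17.7541  93.594   -0.0077  68.6225 -44.7682]
```

View pics/s30.png

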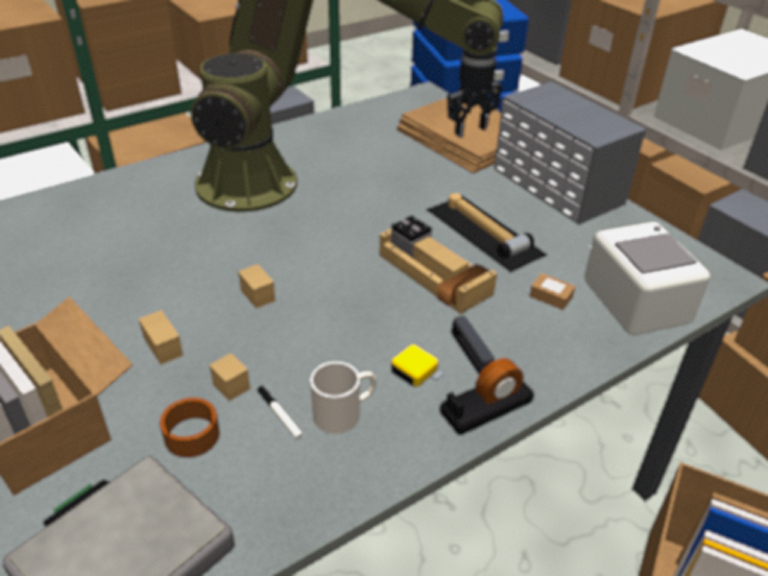

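View pics/t30.png

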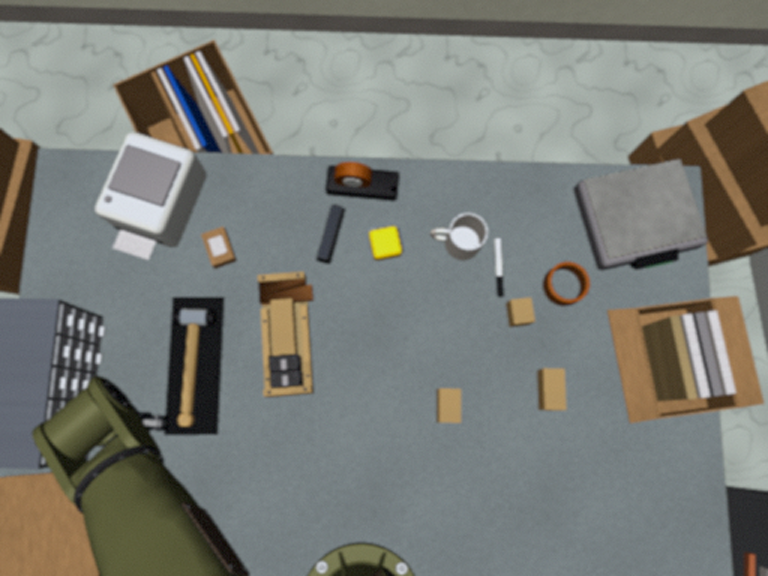

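View pics/t30b.png

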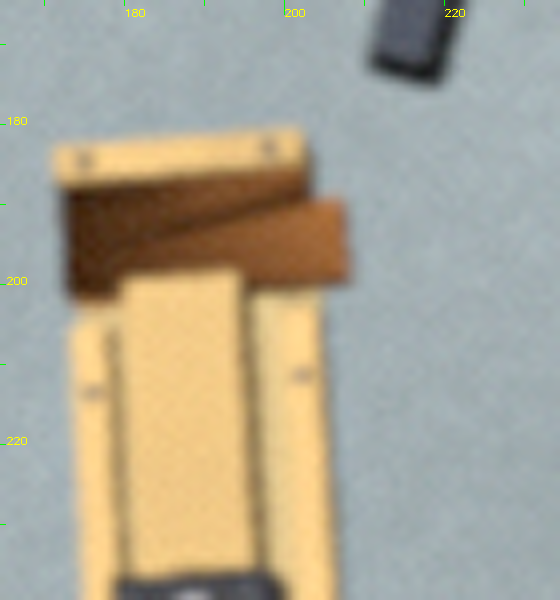

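```bash
python3 - <<'E'
from plant import bot
print(bot.job_done()); print(bot.sense()['t'])
E
```

```text
the job is handed in; nothing more can be done
None
the job is handed in; nothing more can be done
```

The case is packed and handed in at about 47 s of the 210 s allowed.

- **Row:** I took the 68 mm packer out of the channel and left it on the bench. Two batteries were present, so both stand upright against the head board, followed by the 116 mm packer (2 × 32 + 116 = 180 mm). Each piece was pushed home until the force reading showed contact.
- **Wedge:** I turned it round with one regrasp and set it in loosely, thin end first, from the –y side. The hammer then pushed it along, and four contacts drove it tight.
- **Hammer:** It is back on its mat, and it never came near the batteries.

**Last checks:**
- Over the last taps the hammer stopped within about 0.3 mm of the same place at 26–31 N, so the wedge had stopped advancing. Those forces are above the suggested 10–20 N.
- From the hammer position, the wedge's middle is about 6.6 mm on the –y side of the middle line. The top camera puts it at about 9 mm, just outside the stated 3–8 mm. The camera measurement is the less exact of the two, so I trusted the hammer position.
- The final pictures show the row closed up, the hammer on the mat, the three spare packers on the bench and everything else where it was. I saw nothing knocked aside during the run.

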